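# Set up the tilting drying board and lay out the painted tiles

### The job

Clear the sanding block and the pigment jar off the flat board and stand them clear of it, the jar upright. Then swing the prop leg up by its red grip, past its highest point until it stops, so that the board stays tilted by itself. Then lay every painted tile on the sloping board, face up, long side up the slope, side by side with the lower edge against the ledge; the tiles are brittle, so grip them lightly (a squeeze of less than 40 N), and leave the two bottles where they are.

Things in the scene. Friction and masses are not known exactly. Their poses are not given: they have to be found in the camera images.
- tilt_board: base frame of a wooden tilting board, fixed to the table; origin in the middle of its underside on the table, x from the hinge side (front, towards the robot) to the rear, y to the left. The table just left of it (a strip about 100 mm wide beside its front half) is free and flat to 1 mm; dried paint up to 25 mm high lies to the right behind the red grip
- panel (a joint): tilt of the plywood board in rad: 0 lying flat, about 0.48 when propped. The board is 380 mm wide (y), 250 mm deep, 12 mm thick and weighs 0.7 kg; it is hinged along its front lower edge. Flat, its top is 52 mm above the table. It falls back unless the leg is past its over-centre point
- ledge (a point): point on the board's upper face at the foot of the ledge, in the middle of the width; x points up the slope along the board, y to the left, z out of the board. The ledge is a strip along the front edge, 12 mm deep and 8 mm high above the board's face, on the -x side of this point; the face runs 238 mm up the slope from here and 190 mm to either side
- prop_leg (a joint): swing of the prop leg in rad: 0 folded flat under the board, 1.45 against its stop. Its crossbar pushes the board up from below as it swings up and to the rear; the board is highest (0.54 rad) at about 0.97. Let go below about 1.05 it falls back; from about 1.2 on the board's weight carries it on to the stop and holds it there
- prop_grip (a point): middle of the red grip, a round sleeve 18 mm in diameter and 42 mm long on the end of the leg's crossbar, which sticks out to the right (-y of the base) of the board, its middle 32 mm beyond the board's edge; its axis is along y of the base. It is 29 mm above the table when folded. About 10 N lift it
- prop_pivot (a point): point on the leg's pivot axis level with the red grip; the axis is along y of the base. The grip moves about it on an arc of 120 mm radius, at first upward, then up and to the rear, and stays on the front side of the pivot
- ware_board: low wooden board 225 x 330 mm on battens, fixed, its top 24 mm above the table; origin in the middle of its underside. The tiles start on it
- tile_0: painted tile with a blue flower, 100 x 50 x 12 mm, 0.12 kg; origin in the middle of its underside, x along its length, z up out of the painted face. Brittle: squeeze it with less than 40 N (both pads together then press with under 80 N; 90 N in all breaks it); 20 N hold it well. Two to four of the tiles are there
- tile_1: the same with a red flower
- tile_2: the same with an orange flower
- tile_3: the same with a yellow flower
- sanding_block: paint-spotted sanding block, 45 (x) x 75 (y) x 30 mm, 0.07 kg; origin in the middle of its underside. Starts on the flat board
- pigment_jar: closed round jar with a green lid, 57 mm in diameter, 69 mm high, 0.16 kg; origin in the middle of its underside. Starts on the flat board; the lid is fixed on
- oil_bottle: amber oil bottle with a black cap, 58 mm in diameter and 139 mm high, standing to the left of the tilting board; leave it alone; origin in the middle of its underside
- bottle: small pale bottle with a black cap, 52 mm in diameter and 114 mm high, standing to the right behind the ware board; leave it alone; origin in the middle of its underside

How it is judged (in metres and radians):
On the way, in this order (a step that is already met when the one before it is completed fails the run):
1. the sanding block and the pigment jar are off the board, standing clear of it and let go (height (world z) of each of sanding_block, pigment_jar below 0.04 m and angle between pigment_jar's own z axis and vertical below 0.2 rad and contact force between the fingers and sanding_block below 0.3 N and contact force between the fingers and pigment_jar below 0.3 N), for 0.2 s.
2. the prop leg is past over-centre against its stop and the board stays up by itself, let go (value of joint prop_leg above 1.36 rad and value of joint panel above 0.4 rad and contact force between the fingers and tilt_board below 0.3 N), for 0.3 s.
At the end, for the whole second after the job is handed in: Leg against its stop (over 1.36 rad), board up; every tile there flat on the board, face up, long side within 0.2 rad of straight up the slope, lower edge within 15 mm of the ledge, at most 170 mm off the middle, at rest; block and jar off the board (below 40 mm), jar upright (height (world z) of each of sanding_block, pigment_jar below 0.04 m and angle between pigment_jar's own z axis and vertical below 0.2 rad and value of joint prop_leg above 1.36 rad and value of joint panel above 0.4 rad and x of tile_0 in the frame of ledge between 0.04 and 0.065 m and y of tile_0 in the frame of ledge between -0.17 and 0.17 m and z of tile_0 in the frame of ledge between -0.005 and 0.005 m and angle between the x axis of each of tile_0, tile_1, tile_2, tile_3 and the x axis of ledge, either way round below 0.2 rad and angle between each of tile_0, tile_1, tile_2, tile_3's own z axis and vertical below 0.9 rad and linear speed of each of tile_0, tile_1, tile_2, tile_3 below 0.02 m/s and x of tile_1 in the frame of ledge between 0.04 and 0.065 m and y of tile_1 in the frame of ledge between -0.17 and 0.17 m and z of tile_1 in the frame of ledge between -0.005 and 0.005 m and x of tile_2 in the frame of ledge between 0.04 and 0.065 m and y of tile_2 in the frame of ledge between -0.17 and 0.17 m and z of tile_2 in the frame of ledge between -0.005 and 0.005 m and x of tile_3 in the frame of ledge between 0.04 and 0.065 m and y of tile_3 in the frame of ledge between -0.17 and 0.17 m and z of tile_3 in the frame of ledge between -0.005 and 0.005 m); the robot touches nothing.
It fails at once if a tile takes more than 90 N from the gripper or the arm (contact force between any of the fingers, the arm and tile_0 above 90 N or contact force between any of the fingers, the arm and tile_1 above 90 N or contact force between any of the fingers, the arm and tile_2 above 90 N or contact force between any of the fingers, the arm and tile_3 above 90 N).
It fails at once if either bottle is moved more than 30 mm or tipped over (distance of any of oil_bottle, bottle from where it was at the start of the episode above 0.03 m or angle between any of oil_bottle, bottle's own z axis and vertical above 0.35 rad).
Of tile_0, tile_1, tile_2, tile_3 only 2 to 4 are there at a start; the rules pass over those that are not, and their reading is None.
At some moment in a run one of tile_0, tile_1, tile_2, tile_3 may be knocked a few centimetres aside while the robot is not near it.
It also fails if it takes over 210 s, if anything falls off the work surface, if the arm or the gripper's body presses on something with over 40 N, if the wrist force passes 120 N, or if a joint passes its speed limit or range.

### The arm

A 6-joint arm with a two-finger parallel gripper is mounted at the origin on a cart in front of the work surface, level with it; the furniture and walls round the work are solid. World frame = base frame: x ahead of the robot, y to its left, z up, the work surface at z = 0. Lengths are in mm, angles in rad, forces in N, time in s.
With the tool pointing down it reaches from about 250 to 800 mm from the base axis. Payload 3.9 kg.
Tool frame: the origin (TCP) lies midway between the tips of the shut fingers; the grasp point (between the pads) lies 19 mm behind it; z points along the fingers, y is the line along which they close (so a half turn about z gives the same grasp; the last joint's range is limited). The gripper opens to 85 mm and grips with 20 to 120 N. Pads are 22 mm wide; open, the fingers measure 114 mm over their backs; the gripper's body (76 mm by 85 mm) begins 54 mm behind the grasp point. The pads swing forward as they close: fully open they stand 13 mm farther back than shut.
Start: joints at [1.176, 0.26, -0.138, 1.173, 0, 1.571], TCP at [201.922, 484.606, 196.904] pointing down, gripper open.
Joint ranges: [-2.78, 2.78], [-0.83, 1.72], [-1.28, 1.37], [-1.9, 2.12], [-1.57, 1.48], [-3.14, 3.14]. Speed limits (rad/s): [2.57, 2.57, 3.14, 3.14, 3.14, 3.14].

### API

Orientations are given as a rotation vector (axis times angle).
In Python, from cell import sensors, cams, bot gives the robot as it stands.
- The arm moves only by the shell command python3 -m crank 'ROWS' [FORCE]. ROWS is JSON, a list of rows, each a list of 3 entries, a list of its own where there are three numbers: the turn, a rotation vector about the tool's x, y, z in rad, then the shift along the tool's x, y, z in m, then the opening, from 0 (shut) to 1 (fully open). In form: [[[rx, ry, rz], [dx, dy, dz], fingers], ...]. A call has 1 to 8 rows; each row shifts and turns the commanded pose from where the row before left it, along the tool's axes as they then stand; what a row does not reach is not made up. A row lasts 1/10 s, in which the tool goes at most 50 mm and 8.59 degrees, less where a joint would pass 70% of its speed; a pose out of reach is approached as far as the arm can. A call is refused whole if a number of a shift passes 0.05 or a number of a turn 0.15, either way. A call with a gripper value outside its range is refused whole. The fingers move at their own pace and stop on an object; FORCE is the grip in N (left out, the last holds). Time passes only in rows, so rows that do not move let the fingers close. It gives the time, the measured TCP pose, the force, the opening and the grip force at its end, in the units of the state.
- sensors.get_obs(): the state, without advancing time (a new reading comes with each control period).
- cams.capture(name): name is "scene" or "top" or "wrist"; returns a dict with "image" (480x640x3 uint8, blue, green, red), "z_map" (480x640 float32, mm along the optical axis (not along the pixel's ray), 0 where there is no reading), "vertical_fov" (degrees; the focal length in pixels is half the picture's height over the tangent of half this angle, whatever the lens; pixels are square), "cx", "cy" (the principal point, pixels), "R" (3x3) and "t" (3): a world point X has camera coordinates R X + t; the wrist camera has in their place "T_tool_cam" (4x4, takes a point from camera to tool coordinates, whose origin is the TCP and whose axes are the flange's). Camera axes: x right, y down, z forward; pixel columns grow to the right and rows downward; lengths in mm; the calibration is good to about 2 mm. The wrist camera is an equidistant fisheye: a pixel r from the principal point sees the ray r / f radians off the axis. A picture is of the moment at which its call begins: read the wrist's pose just before it.
- bot.sign_off(): hands the job in; it is judged then, once.
The state is a dict: "clock": time; "joints": joint angles; "qd": joint speeds; "tau": joint torques, N m; "position": TCP position; "tcp_rot": TCP orientation; "wrist_force": force on the tool from outside, world axes, zero at the start; "moment": the same for the moment, N m; "width": finger opening in mm; "grip_force": force on a finger pad.
Only numpy, scipy, OpenCV 4.12 (cv2) and the standard library are available. Lean on these libraries where they do the work, as an engineer would, in place of code of your own. Each camera call takes 0.05 s, during which the arm holds its last target. There are 200 camera calls.

## Working session

There is one attempt and no reset: what is moved stays moved. The work goes in short steps, Python scripts to look and compute and a shell command to move; the robot and the scene stay as the last step left them, time stands still between calls to the robot, and variables do not carry over. Pictures are saved under pics/ and viewed, at most 14 in all, crops included, and the job is handed in when it is done.

```bash
ls; mkdir -p pics
cat > h.py <<'E'
import numpy as np, cv2
from scipy.spatial.transform import Rotation as Rn
from cell import sensors, cams, bot
def cap(n,save=None):
    c=cams.capture(n)
    if save: cv2.imwrite('pics/'+save,c['image'])
    return c
def cloud(c):
    z=c['z_map'].astype(float); f=240/np.tan(np.radians(c['vertical_fov'])/2)
    v,u=np.mgrid[0:480,0:640]
    P=np.stack([(u-c['cx'])/f*z,(v-c['cy'])/f*z,z],-1)
    W=(P-np.array(c['t']))@np.array(c['R'])
    W[z==0]=np.nan
    return W
E
python3 - <<'E'
from h import *
print(sensors.get_obs())
for n in('top','scene'):
    c=cap(n,n+'0.png'); W=cloud(c); np.savez(n+'0.npz',W=W,im=c['image'])
    print(n,c['vertical_fov'],c['R'],c['t'])
E
```

```text
pics
{'clock': 0.0, 'joints': array([ 1.17598456e+00,  2.60711006e-01, -1.39398380e-01,  1.17269043e+00,
        6.60673939e-06,  1.57078638e+00]), 'qd': array([-0.00035105,  0.0001045 ,  0.00080775,  0.00058618, -0.0010163 ,
       -0.00062463]), 'tau': array([-1.77417354e-03, -4.05675244e+01,  2.53923333e+01,  1.88271044e-02,
       -1.48693639e-04,  1.17790684e-06]), 'position': array([201.63845413, 483.91023796, 196.03973098]), 'tcp_rot': array([-0.61605488, -3.08018859,  0.00308352]), 'wrist_force': array([-0.04253136,  0.22589099,  0.35593657]), 'moment': array([-0.01379402, -0.01118087,  0.05092566]), 'grip_force': 0.0, 'width': 85.02970551978952}
top 42.69027772213847 [[-0.02554407 -0.99966121  0.00499645]
 [-0.99823727  0.0252392  -0.05371528]
 [ 0.05357097 -0.00635975 -0.99854379]] [   6.26056489  604.30391488 1640.77190445]
scene 42.414646026157016 [[ 0.87648551 -0.48134392 -0.00901036]
 [-0.28408859 -0.50200949 -0.81687217]
 [ 0.38867317  0.71853636 -0.57674836]] [-513.85190063  247.13716328 1501.03065163]
```

View pics/top0.png

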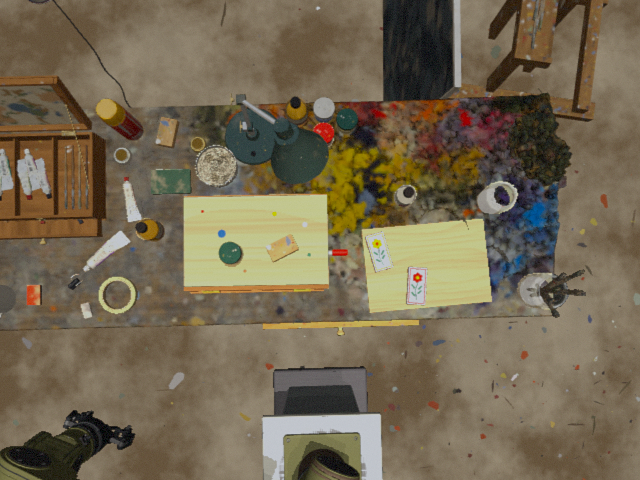

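View pics/scene0.png

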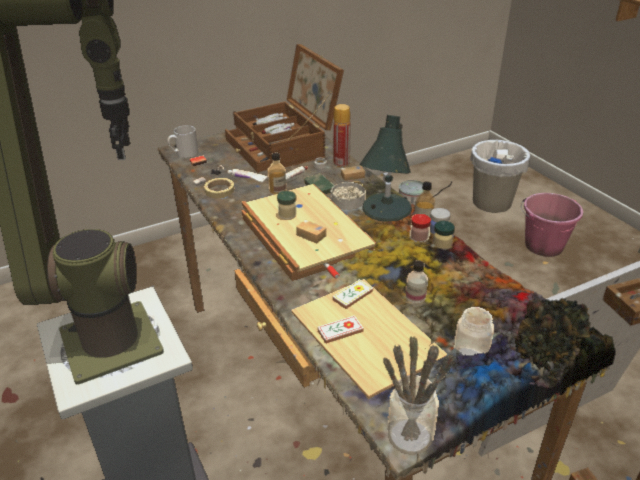

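Run:
```python
from h import *
d=np.load('top0.npz');W=d['W'];im=d['im'];hsv=cv2.cvtColor(im,cv2.COLOR_BGR2HSV)
def px(*uv): 
    for u,v in uv: print((u,v),np.round(np.nanmedian(W[v-1:v+2,u-1:u+2].reshape(-1,3),0)),end=' ')
    print()
px((188,200),(324,200),(324,284),(188,284),(256,210),(187,290),(325,290))
px((340,253),(231,253),(148,230),(405,193))
px((365,232),(483,222),(489,298),(371,309))
px((165,250),(165,270),(165,290),(165,310),(117,295),(340,300),(450,260))
Z=W[...,2]
def blob(m,name):
    n,l,s,c=cv2.connectedComponentsWithStats(m.astype(np.uint8))
    for i in range(1,n):
        if s[i,4]>25:
            P=W[l==i];P=P[~np.isnan(P[:,0])];r=cv2.minAreaRect(P[:,:2].astype(np.float32))
            print(name,c[i].round(),s[i,4],'c',np.round(r[0],1),'sz',np.round(r[1],1),'ang',round(r[2],1),'z',np.nanmedian(P[:,2]).round(1),np.nanmax(P[:,2]).round(1))
reg=np.zeros(Z.shape,bool)
r=reg.copy();r[200:282,190:323]=1
blob(r&(Z>65),'onboard')
r=reg.copy();r[240:265,325:352]=1
blob(r&((hsv[...,0]<8)|(hsv[...,0]>172))&(hsv[...,1]>170),'grip')
r=reg.copy();r[225:308,360:490]=1
blob(r&(Z>30),'tiles')
r=reg.copy();r[180:208,390:420]=1
blob(r&(Z>60),'bottle')
r=reg.copy();r[215:250,130:170]=1
blob(r&(Z>60),'oil')
r=reg.copy();r[180:330,130:184]=1
blob(r&(Z>8),'leftstuff')
r=reg.copy();r[180:300,175:340]=1
blob(r&(Z>42)&(Z<62),'board')
r=reg.copy();r[215:325,350:500]=1
blob(r&(Z>18)&(Z<31),'ware')
```

```text
(188, 200) [732. 337.  51.] (324, 200) [723. -24.  51.] (324, 284) [501. -18.  59.] (188, 284) [510. 339.  53.] (256, 210) [700. 157.  51.] (187, 290) [494. 341.  59.] (325, 290) [484. -21.   5.] 
(340, 253) [582. -63.  37.] (231, 253) [585. 215. 119.] (148, 230) [650. 426. 109.] (405, 193) [ 726. -230.  119.] 
(365, 232) [ 637. -133.   23.] (483, 222) [ 656. -453.   20.] (489, 298) [ 452. -460.   22.] (371, 309) [ 431. -142.   23.] 
(165, 250) [603. 410.   5.] (165, 270) [549. 411.   7.] (165, 290) [495. 412.  -0.] (165, 310) [441. 412.   4.] (117, 295) [485. 541.   1.] (340, 300) [456. -61.   2.] (450, 260) [ 556. -359.   23.] 
onboard [282. 247.] 513 c [598.5  89.3] sz [45.3 74.6] ang 25.3 z 81.2 92.9
onboard [231. 253.] 441 c [586.1 218.1] sz [55.2 54.9] ang 86.8 z 119.9 130.3
grip [340. 252.] 102 c [584.5 -62.3] sz [40.2 16.8] ang 88.6 z 35.4 47.4
tiles [379. 251.] 656 c [ 584.8 -167.4] sz [103.4  53.7] ang 15.3 z 36.1 46.3
tiles [417. 286.] 663 c [ 489.8 -266. ] sz [ 53.8 101.9] ang 85.3 z 35.7 48.5
bottle [406. 194.] 320 c [ 728.8 -239.3] sz [52.1 48.7] ang 87.2 z 85.8 130.7
oil [147. 229.] 447 c [655.  434.4] sz [53.3 57.2] ang 72.5 z 95.6 146.5
leftstuff [144. 221.] 911 c [699.7 468.8] sz [190.2  77.4] ang 30.4 z 54.4 146.5
leftstuff [166. 187.] 485 c [770.  409.1] sz [111.   46.2] ang 87.8 z 22.9 38.3
leftstuff [133. 295.] 147 c [486.  491.9] sz [72.1 23.6] ang 2.7 z 22.4 36.1
board [255. 241.] 12509 c [613.8 160. ] sz [381.8 259.9] ang 89.7 z 51.5 62.0
ware [430. 261.] 8774 c [ 549.9 -291.6] sz [402.2 261.2] ang 88.9 z 23.5 31.0
```

```bash
cat > plan.py <<'E'
import sys
from h import *
# plan.py x y z yawdeg [tilt deg about tool x after]: turn (rotvec, tool) then shift in tool axes after turn
def target(yaw,tilt=0):
    y=np.radians(yaw); Y=np.array([np.cos(y),np.sin(y),0]); Z=np.array([0,0,-1.]); X=np.cross(Y,Z)
    return Rn.from_matrix(np.c_[X,Y,Z])*Rn.from_rotvec([np.radians(tilt),0,0])
o=sensors.get_obs(); R0=Rn.from_rotvec(o['tcp_rot']); p=o['position']
def rep(pos,R):
    if abs((R0.inv()*R).magnitude())>np.pi/2: R=R*Rn.from_rotvec([0,0,np.pi])
    t=(R0.inv()*R).as_rotvec(); s=R.inv().apply(np.array(pos)-p)/1000
    print('turn',t.round(4),'shift',s.round(4),'rows>=',int(max(np.ceil(np.linalg.norm(t)/.149),np.ceil(np.linalg.norm(s)/.05))))
if __name__=='__main__':
    a=[float(v) for v in sys.argv[1:]]
    print('at',p.round(1),'rot',o['tcp_rot'].round(3),'q',o['joints'].round(2),'t',o['clock'],'w',round(o['width'],1),'g',round(o['grip_force'],1),'F',o['wrist_force'].round(1))
    if a: rep(a[:3],target(*a[3:]))
E
python3 plan.py 598.5 89.3 190 25.3
```

```text
at [201.7 484.  196.1] rot [-6.16e-01 -3.08e+00  3.00e-03] q [ 1.18  0.26 -0.14  1.17  0.    1.57] t 0.1 w 85.4 g 0.0 F [ 0.5 -0.5 -0.3]
turn [-1.700e-03  7.000e-04  7.344e-01] shift [-0.5264  0.1901  0.0061] rows>= 12
```

```bash
python3 -m crank '[[[0,0,0.147],[0,0,0],1],[[0,0,0.147],[0,0,0],1],[[0,0,0.147],[0,0,0],1],[[0,0,0.147],[0,0,0],1],[[0,0,0.147],[0,0,0],1],[[0,0,0],[-0.044,0.0159,0],1],[[0,0,0],[-0.044,0.0159,0],1],[[0,0,0],[-0.044,0.0159,0],1]]' 30
python3 -m crank '[[[0,0,0],[-0.044,0.0159,0],1],[[0,0,0],[-0.044,0.0159,0],1],[[0,0,0],[-0.044,0.0159,0],1],[[0,0,0],[-0.044,0.0159,0],1],[[0,0,0],[-0.044,0.0159,0],1],[[0,0,0],[-0.044,0.0159,0],1],[[0,0,0],[-0.044,0.0159,0],1],[[0,0,0],[-0.044,0.0159,0],1]]'
python3 -m crank '[[[0,0,0],[-0.042,0.0152,0],1],[[0,0,0],[0,0,0],1],[[0,0,0],[0,0,0],1]]'
python3 plan.py 598.5 89.3 58 25.3
```

```text
clock: 0.9
position: [301.9, 384.4, 196.4]
tcp_rot: [1.68, 2.655, -0.001]
wrist_force: [0.8, 0.1, -0.9]
width: 85.4
grip_force: 0.0
clock: 1.7
position: [567.5, 119.9, 196.4]
tcp_rot: [-1.682, -2.653, 0.001]
wrist_force: [1.1, 0.9, -0.2]
width: 85.6
grip_force: 0.0
clock: 2.0
position: [598.2, 89.2, 195.9]
tcp_rot: [-1.683, -2.65, 0.002]
wrist_force: [0.0, 0.9, -0.1]
width: 85.1
grip_force: 0.0
at [598.2  89.2 195.9] rot [-1.683e+00 -2.650e+00  2.000e-03] q [0.15 0.4  0.07 1.24 0.   1.28] t 2.0 w 85.1 g 0.0 F [ 0.   0.9 -0.1]
turn [-0.0018 -0.0011 -0.0026] shift [-1.000e-04  3.000e-04  1.379e-01] rows>= 3
```

```bash
python3 -m crank '[[[0,0,0],[0,0,0.04],1],[[0,0,0],[0,0,0.04],1],[[0,0,0],[0,0,0.038],1],[[0,0,0],[0,0,0.02],1],[[0,0,0],[0,0,0],0.8],[[0,0,0],[0,0,0],0.2],[[0,0,0],[0,0,0],0.2],[[0,0,0],[0,0,0],0.2]]' 30
python3 -m crank '[[[0,0,0],[0,0,0],0.2],[[0,0,0],[0,0,0],0.2],[[0,0,0],[0,0,-0.03],0.2],[[0,0,0],[0,0,-0.05],0.2],[[0,0,0],[0,0,-0.05],0.2],[[0,0,0],[0,0,-0.03],0.2],[[0,0,0],[0,0,0],0.2]]'
python3 plan.py 570 397 215 0
```

```text
clock: 2.8
position: [599.7, 90.6, 60.9]
tcp_rot: [1.68, 2.652, 0.004]
wrist_force: [0.6, -0.5, -1.0]
width: 28.2
grip_force: 0.0
clock: 3.5
position: [601.8, 90.5, 225.1]
tcp_rot: [1.678, 2.646, 0.011]
wrist_force: [0.7, 0.7, -0.5]
width: 17.1
grip_force: 0.0
at [601.8  90.5 225.1] rot [1.678 2.646 0.011] q [ 0.15  0.39  0.12  1.3  -0.    1.28] t 3.5 w 17.1 g 0.0 F [ 0.7  0.7 -0.5]
turn [0.0111 0.0008 0.4408] shift [ 0.3065 -0.0318  0.0101] rows>= 7
```

Run:
```python
from h import *
c=cap('top','top1.png'); 
i=c['image'][180:310,170:370]; cv2.imwrite('pics/c1.png',cv2.resize(i,(800,520)))
W=cloud(c); np.savez('top1.npz',W=W)
c=cap('scene'); i=c['image'][120:320,220:460]; cv2.imwrite('pics/c1s.png',cv2.resize(i,(720,600)))
```

```text
(no output)
```

View pics/c1s.png

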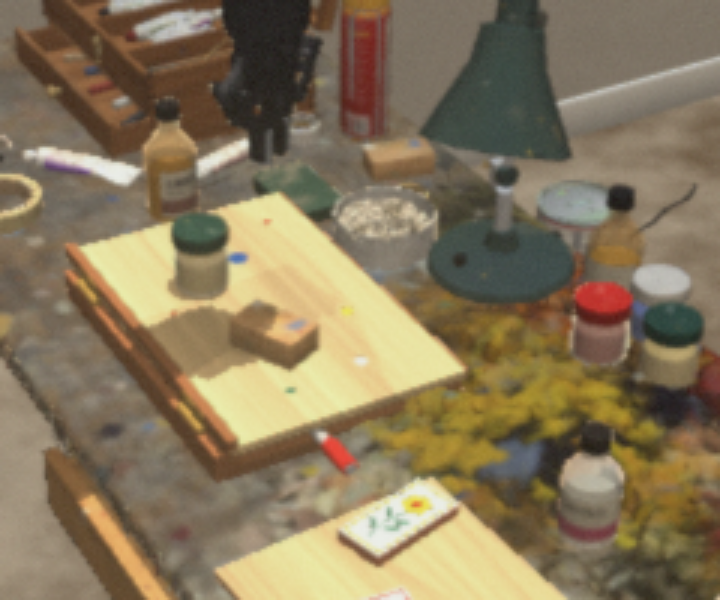

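```bash
cat >> h.py <<'E'
def blobs(W,m,name,mn=25):
    n,l,s,c=cv2.connectedComponentsWithStats(m.astype(np.uint8))
    for i in range(1,n):
        if s[i,4]>mn:
            P=W[l==i];P=P[~np.isnan(P[:,0])];r=cv2.minAreaRect(P[:,:2].astype(np.float32))
            print(name,c[i].round(),s[i,4],'c',np.round(r[0],1),'sz',np.round(r[1],1),'ang',round(r[2],1),'z',np.nanmedian(P[:,2]).round(1),np.nanmax(P[:,2]).round(1))
E
python3 - <<'E'
from h import *
for n in('scene','top'):
    c=cap(n);W=cloud(c)
    m=(W[...,2]>62)&(W[...,2]<135)&(W[...,0]>510)&(W[...,0]<720)&(W[...,1]>-20)&(W[...,1]<330)
    blobs(W,m,n)
E
```

```text
scene [287. 204.] 480 c [603.9 250.2] sz [133.7  56.3] ang 62.6 z 106.0 131.5
scene [311. 230.] 435 c [611.5  93.8] sz [79.1 79.6] ang 20.2 z 83.0 92.3
top [295. 245.] 46 c [608.7  55. ] sz [39.1 11.8] ang 9.5 z 81.4 89.6
top [227. 253.] 271 c [585.1 228.3] sz [56.3 35.9] ang 9.8 z 120.3 130.5
```

View pics/c1.png

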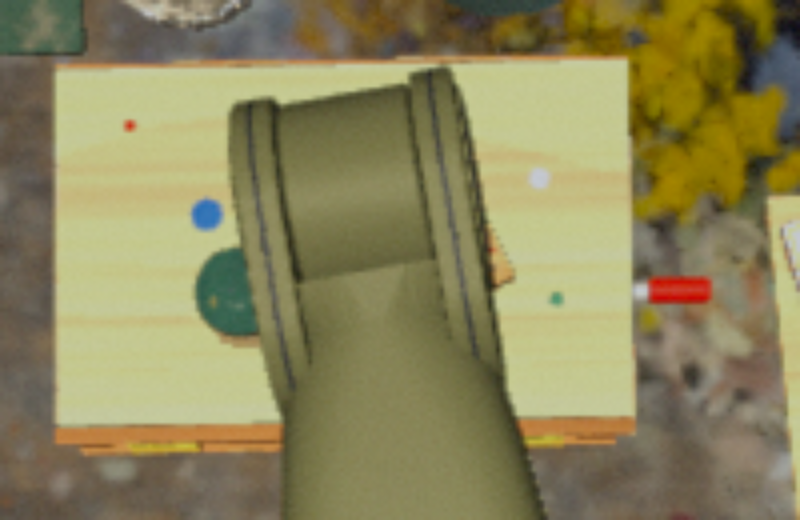

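```bash
python3 - <<'E'
from h import *
for n,f in(('scene',None),('top','top0.npz')):
  for lo in (74,77,79):
    W=cloud(cap(n)) if f is None else np.load(f)['W']
    m=(W[...,2]>lo)&(W[...,2]<90)&(W[...,0]>540)&(W[...,0]<660)&(W[...,1]>30)&(W[...,1]<150)
    blobs(W,cv2.morphologyEx(m.astype(np.uint8),cv2.MORPH_OPEN,np.ones((3,3))),n)
W=np.load('scene0.npz')['W']
m=(W[...,2]>77)&(W[...,2]<90)&(W[...,0]>540)&(W[...,0]<660)&(W[...,1]>30)&(W[...,1]<150)
blobs(W,cv2.morphologyEx(m.astype(np.uint8),cv2.MORPH_OPEN,np.ones((3,3))),'scene0')
E
python3 plan.py 598.5 90 56 25.3
```

```text
scene [310. 228.] 296 c [600.6  89.8] sz [52.5 78.3] ang 24.3 z 85.1 90.0
scene [310. 228.] 251 c [600.2  90.9] sz [50.9 81.6] ang 23.7 z 85.3 90.0
scene [312. 228.] 242 c [601.1  90.1] sz [51.2 76.1] ang 26.6 z 85.6 90.0
top [282. 247.] 464 c [598.7  89.4] sz [44.7 74.4] ang 25.2 z 81.4 89.8
top [289. 239.] 40 c [620.8  68.3] sz [18.3 13.3] ang 89.6 z 81.7 87.8
top [283. 248.] 235 c [601.3  85.6] sz [44.1 71.3] ang 11.0 z 82.2 89.8
top [280. 240.] 30 c [616.1  90.9] sz [11.5 20.8] ang 26.7 z 82.7 89.2
scene0 [310. 228.] 246 c [601.2  92.2] sz [53.3 80.5] ang 26.4 z 85.4 89.9
at [597.2  89.9 217.1] rot [-1.68  -2.651  0.004] q [0.15 0.39 0.11 1.29 0.   1.28] t 3.85 w 16.9 g 0.0 F [-0.7 -0.1  0.1]
turn [-0.0034 -0.001  -0.0006] shift [-0.0004  0.0012  0.1611] rows>= 4
```

```bash
python3 -m crank '[[[0,0,0],[0,0,0],1],[[0,0,0],[0,0,0.03],1],[[0,0,0],[0,0,0.04],1],[[0,0,0],[0,0,0.04],1],[[0,0,0],[0,0,0.03],1],[[0,0,0],[0,0,0.02],1],[[0,0,0],[0,0,0],1],[[0,0,0],[0,0,0],1]]' 30
python3 plan.py 598.5 90 54 25.3
python3 - <<'E'
from h import *
cap('wrist','w1.png')
c=cap('scene'); i=c['image'][170:270,250:370]; cv2.imwrite('pics/c2.png',cv2.resize(i,(720,600)))
E
```

```text
clock: 4.65
position: [598.1, 90.1, 58.8]
tcp_rot: [-1.681, -2.653, 0.001]
wrist_force: [-0.5, 0.5, 0.2]
width: 85.3
grip_force: 0.0
at [598.1  90.1  58.8] rot [-1.681e+00 -2.653e+00  1.000e-03] q [ 0.15  0.48 -0.17  0.92  0.    1.28] t 4.65 w 85.3 g 0.0 F [-0.5  0.5  0.2]
turn [-0.0009 -0.0003 -0.0006] shift [-0.0002  0.0003  0.0048] rows>= 1
```

View pics/w1.png

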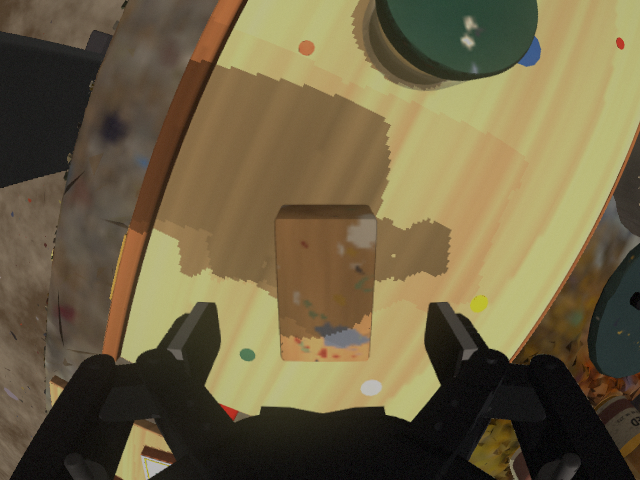

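```bash
cat >> h.py <<'E'
def wcloud(c):
    z=c['z_map'].astype(float); f=240/np.tan(np.radians(c['vertical_fov'])/2)
    v,u=np.mgrid[0:480,0:640]; x=u-c['cx'];y=v-c['cy'];r=np.hypot(x,y)+1e-9;th=r/f
    P=np.stack([np.tan(th)*x/r*z,np.tan(th)*y/r*z,z],-1); P[(z==0)|(th>1.4)]=np.nan
    T=np.array(c['T_tool_cam']); return P@T[:3,:3].T+T[:3,3]
E
python3 - <<'E'
from h import *
c=cap('wrist');P=wcloud(c)
print(c['vertical_fov'],c['cx'],c['cy'],np.round(c['T_tool_cam'],2))
for n,(u,v) in dict(blkTL=(282,225),blkTR=(370,225),blkBL=(285,355),blkBR=(366,355),fingL=(205,350),fingR=(442,350),fingLtip=(205,310),fingRtip=(440,310),board=(250,150),b2=(300,400),jar=(450,30)).items(): print(n,P[v,u].round(1))
E
```

```text
65.70646984690485 322.0902015368158 238.33835898401037 [[   0.     -0.95   -0.3    75.99]
 [   1.      0.     -0.      0.97]
 [   0.     -0.3     0.95 -176.26]
 [   0.      0.      0.      1.  ]]
blkTL [ 33.4 -16.6 -20.7]
blkTR [ 33.7  21.6 -21.8]
blkBL [-34.7 -17.9 -20.5]
blkBR [-56.4  27.5   9.8]
fingL [ -0.9 -41.9 -67.2]
fingR [  1.2  43.6 -70.2]
fingLtip [ 11.4 -42.5 -58.8]
fingRtip [ 10.7  45.1 -57.5]
board [ 64.5 -35.    7.6]
b2 [-92.6 -13.6   8.9]
jar [109.1  41.5 -60.8]
```

Run:
```python
from h import *
W=cloud(cap('scene'));R=Rn.from_rotvec(sensors.get_obs()['tcp_rot']);o=sensors.get_obs()['position']
T=R.inv().apply((W-o).reshape(-1,3)).reshape(W.shape)
for lo in range(-150,0,6):
    m=(T[...,2]>lo)&(T[...,2]<lo+6)&(abs(T[...,0])<40)&(abs(T[...,1])<70)
    if m.sum(): print(lo,m.sum(),'y',np.percentile(T[m][:,1],[0,10,50,90,100]).round(),'x',np.percentile(T[m][:,0],[5,95]).round())
```

```text
-150 67 y [-68. -65. -28.  56.  65.] x [-17.   8.]
-144 73 y [-70. -68. -15.  36.  68.] x [-20.   9.]
-138 56 y [-70. -67. -22.  45.  68.] x [-20.  11.]
-132 58 y [-69. -67. -25.  63.  68.] x [-18.   8.]
-126 60 y [-69. -67. -24.  62.  69.] x [-17.   9.]
-120 61 y [-69. -60. -26.  58.  70.] x [-16.   6.]
-114 47 y [-69. -67. -35.  67.  68.] x [-15.  11.]
-108 46 y [-69. -67. -44.  65.  68.] x [-13.  12.]
-102 33 y [-70. -67. -36.  64.  70.] x [-11.   6.]
-96 23 y [-61. -54.  44.  50.  55.] x [-11.   6.]
-90 22 y [-54. -51.  42.  49.  54.] x [-12.   7.]
-84 28 y [-57. -53. -45.  49.  52.] x [-12.  10.]
-78 27 y [-56. -53. -42.  49.  56.] x [-10.  11.]
-72 32 y [-55. -53.  41.  50.  53.] x [-11.  11.]
-66 31 y [-57. -52.  42.  49.  54.] x [-11.  10.]
-60 14 y [-52. -51.  -2.  51.  53.] x [-12.  11.]
-54 11 y [-44. -43.  47.  49.  51.] x [-7. 10.]
-48 1 y [-41. -41. -41. -41. -41.] x [2. 2.]
-36 1 y [-2. -2. -2. -2. -2.] x [4. 4.]
-30 139 y [-27. -20.  -1.  17.  23.] x [-35.  29.]
-24 116 y [-25. -21.  -1.  22.  27.] x [-37.  28.]
-18 44 y [-25. -23. -19.  -0.  16.] x [-38.  36.]
-12 53 y [-25. -23. -17.   8.  25.] x [-38.  28.]
-6 69 y [-61. -40. -19.   8.  68.] x [-37.  31.]
```

View pics/c2.png

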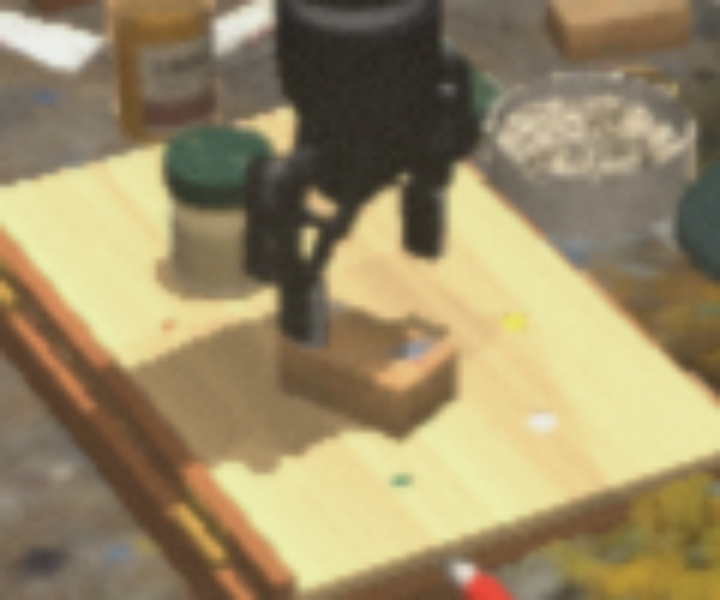

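```bash
python3 -m crank '[[[0,0,0],[0,0,0.02],1],[[0,0,0],[0,0,0.02],1],[[0,0,0],[0,0,0.007],1],[[0,0,0],[0,0,0],1],[[0,0,0],[0,0,0],0.4],[[0,0,0],[0,0,0],0.4],[[0,0,0],[0,0,0],0.4],[[0,0,0],[0,0,0],0.4]]' 30
python3 -m crank '[[[0,0,0],[0,0,0],0.4],[[0,0,0],[0,0,0],0.4]]'
python3 - <<'E'
from h import *
c=cap('wrist');P=wcloud(c)
T=P.reshape(-1,3);
for s in(-1,1):
  for lo in range(-90,0,4):
    m=(T[:,2]>lo)&(T[:,2]<lo+4)&(abs(T[:,0])<14)&(T[:,1]*s>15)&(T[:,1]*s<55)
    if m.sum()>10: print(s,lo,m.sum(),T[m][:,1].mean().round(1),end='; ')
E
```

```text
clock: 5.65
position: [599.3, 89.7, 15.5]
tcp_rot: [1.681, 2.651, 0.002]
wrist_force: [-4.4, -2.3, 15.9]
width: 44.0
grip_force: 37.2
clock: 5.85
position: [599.3, 89.7, 15.5]
tcp_rot: [1.681, 2.651, 0.002]
wrist_force: [-4.8, -2.2, 14.6]
width: 44.7
grip_force: 37.2
-1 -90 1298 -37.7; -1 -86 625 -34.9; -1 -82 396 -33.4; -1 -78 201 -26.6; -1 -74 487 -22.8; -1 -70 564 -20.5; -1 -66 971 -20.2; -1 -62 165 -29.1; -1 -58 134 -29.3; -1 -54 124 -29.5; -1 -50 98 -29.9; -1 -46 69 -29.5; -1 -42 13 -29.2; -1 -38 2271 -44.3; 1 -90 1286 39.3; 1 -86 633 36.8; 1 -82 392 35.2; 1 -78 204 28.2; 1 -74 474 24.7; 1 -70 633 21.5; 1 -66 1246 20.9; 1 -62 158 30.7; 1 -58 135 30.9; 1 -54 121 31.2; 1 -50 105 31.5; 1 -46 57 31.8; 1 -42 15 29.6; 1 -38 2053 45.0;
```

```bash
python3 -m crank '[[[0,0,0],[0,0,-0.02],0.4],[[0,0,0],[0,0,-0.04],0.4],[[0,0,0],[0,0,-0.04],0.4],[[0,0,0],[0,0,-0.03],0.4],[[0,0,0],[0,0,0],0.4]]'
python3 plan.py 570 400 140 0
```

```text
clock: 6.4
position: [602.4, 90.7, 148.1]
tcp_rot: [1.677, 2.646, 0.011]
wrist_force: [1.0, -0.0, -0.4]
width: 44.6
grip_force: 31.3
at [602.4  90.7 148.1] rot [1.677 2.646 0.011] q [ 0.15  0.42 -0.03  1.11  0.    1.28] t 6.4 w 44.6 g 31.3 F [ 1.  -0.  -0.4]
turn [0.0112 0.0008 0.441 ] shift [ 0.3093 -0.0324  0.0081] rows>= 7
```

```bash
python3 -m crank '[[[0,0,0.147],[0,0,0],0.4],[[0,0,0.147],[0,0,0],0.4],[[0,0,0.147],[0,0,0],0.4],[[0,0,0],[0.03,-0.003,0],0.4],[[0,0,0],[0.04,-0.004,0],0.4],[[0,0,0],[0.044,-0.004,0],0.4],[[0,0,0],[0.044,-0.004,0],0.4],[[0,0,0],[0.044,-0.004,0],0.4]]'
python3 -m crank '[[[0,0,0],[0.044,-0.004,0],0.4],[[0,0,0],[0.04,-0.004,0],0.4],[[0,0,0],[0.023,-0.002,0],0.4],[[0,0,0],[0,0,0],0.4],[[0,0,0],[0,0,0],0.4],[[0,0,0],[0,0,0],0.4]]'
python3 plan.py 570 400 -35 0
```

```text
clock: 7.2
position: [578.8, 293.5, 141.5]
tcp_rot: [-2.222, -2.221, 0.001]
wrist_force: [0.3, -0.8, -0.2]
width: 44.8
grip_force: 31.3
clock: 7.8
position: [569.3, 397.9, 141.6]
tcp_rot: [2.222, 2.22, -0.002]
wrist_force: [0.5, 0.1, -0.9]
width: 44.6
grip_force: 31.2
at [569.3 397.9 141.6] rot [ 2.222e+00  2.220e+00 -2.000e-03] q [ 0.61  0.58  0.23  1.22 -0.    2.18] t 7.8 w 44.6 g 31.2 F [ 0.5  0.1 -0.9]
turn [-0.0006  0.001  -0.0009] shift [0.0021 0.0007 0.1766] rows>= 4
```

```bash
python3 -m crank '[[[0,0,0],[0.002,0,0.03],0.4],[[0,0,0],[0,0,0.04],0.4],[[0,0,0],[0,0,0.04],0.4],[[0,0,0],[0,0,0.03],0.4],[[0,0,0],[0,0,0.02],0.4],[[0,0,0],[0,0,0.01],0.4],[[0,0,0],[0,0,0.002],0.4],[[0,0,0],[0,0,0],0.4]]'
python3 plan.py
python3 -m crank '[[[0,0,0],[0,0,0],0.7],[[0,0,0],[0,0,0],0.7],[[0,0,0],[0,0,0],0.7],[[0,0,0],[0,0,-0.02],0.7],[[0,0,0],[0,0,-0.03],0.7],[[0,0,0],[0,0,-0.04],0.7],[[0,0,0],[0,0,-0.04],0.7],[[0,0,0],[0,0,-0.04],0.7]]'
python3 -m crank '[[[0,0,0],[0,0,-0.03],0.7],[[0,0,0],[0,0,0],0.7]]'
python3 plan.py 586 218 160 0
```

```text
clock: 8.6
position: [570.1, 400.8, -29.3]
tcp_rot: [2.222, 2.22, 0.002]
wrist_force: [0.3, -0.1, -0.4]
width: 44.5
grip_force: 31.3
at [570.1 400.8 -29.3] rot [2.222e+00 2.220e+00 2.000e-03] q [ 0.61  0.7  -0.01  0.86 -0.    2.18] t 8.6 w 44.5 g 31.3 F [ 0.3 -0.1 -0.4]
clock: 9.4
position: [569.3, 401.1, 142.1]
tcp_rot: [2.221, 2.221, 0.001]
wrist_force: [1.1, 0.7, -1.1]
width: 59.6
grip_force: 0.0
clock: 9.6
position: [572.2, 403.2, 176.7]
tcp_rot: [2.22, 2.22, 0.018]
wrist_force: [0.5, 1.0, 0.1]
width: 60.1
grip_force: 0.0
at [572.2 403.2 176.7] rot [2.22  2.22  0.018] q [0.61 0.57 0.3  1.29 0.   2.18] t 9.6 w 60.1 g 0.0 F [0.5 1.  0.1]
turn [ 0.0092 -0.0065  0.0002] shift [-0.1852  0.0138  0.0167] rows>= 4
```

```bash
python3 -m crank '[[[0,0,0],[-0.03,0.002,0],1],[[0,0,0],[-0.045,0.004,0],1],[[0,0,0],[-0.045,0.004,0],1],[[0,0,0],[-0.04,0.004,0],1],[[0,0,0],[-0.024,0.001,0],1],[[0,0,0],[0,0,0],1],[[0,0,0],[0,0,0],1],[[0,0,0],[0,0,0],1]]'
python3 plan.py 586 217.5 50 0
```

```text
clock: 10.4
position: [584.2, 218.0, 169.6]
tcp_rot: [-2.22, -2.222, -0.0]
wrist_force: [-0.3, 0.2, -0.1]
width: 85.2
grip_force: 0.0
at [584.2 218.  169.6] rot [-2.22  -2.222 -0.   ] q [0.36 0.44 0.07 1.19 0.   1.93] t 10.4 w 85.2 g 0.0 F [-0.3  0.2 -0.1]
turn [-0.0002 -0.0004  0.001 ] shift [-0.0005  0.0018  0.1196] rows>= 3
```

```bash
python3 -m crank '[[[0,0,0],[0,0.002,0.03],1],[[0,0,0],[0,0,0.04],1],[[0,0,0],[0,0,0.03],1],[[0,0,0],[0,0,0.02],1],[[0,0,0],[0,0,0],1],[[0,0,0],[0,0,0],0.5],[[0,0,0],[0,0,0],0.5],[[0,0,0],[0,0,0],0.5]]' 30
python3 -m crank '[[[0,0,0],[0,0,0],0.5],[[0,0,0],[0,0,0],0.5]]'
python3 -m crank '[[[0,0,0],[0,0,-0.02],0.5],[[0,0,0],[0,0,-0.04],0.5],[[0,0,0],[0,0,-0.03],0.5],[[0,0,0],[0,0,0],0.5],[[0,0,0],[0,0,0],0.5]]'
python3 plan.py 500 405 138 90
```

```text
clock: 11.2
position: [587.8, 218.1, 51.9]
tcp_rot: [2.22, 2.221, 0.005]
wrist_force: [0.4, 0.7, 2.3]
width: 54.0
grip_force: 31.7
clock: 11.4
position: [587.9, 218.1, 51.8]
tcp_rot: [2.221, 2.221, 0.006]
wrist_force: [0.0, 1.6, 6.2]
width: 53.8
grip_force: 32.1
clock: 11.9
position: [586.6, 216.9, 140.3]
tcp_rot: [2.221, 2.221, 0.001]
wrist_force: [-0.3, 0.3, -1.3]
width: 53.7
grip_force: 32.4
at [586.6 216.9 140.3] rot [2.221e+00 2.221e+00 1.000e-03] q [ 0.35  0.46  0.01  1.13 -0.    1.93] t 11.9 w 53.7 g 32.4 F [-0.3  0.3 -1.3]
turn [ 7.0000e-04 -9.0000e-04  1.5706e+00] shift [-0.0866 -0.1881  0.0023] rows>= 11
```

```bash
python3 -m crank '[[[0,0,-0.14],[0,0,0],0.5],[[0,0,-0.14],[0,0,0],0.5],[[0,0,-0.14],[0,0,0],0.5],[[0,0,-0.14],[0,0,0],0.5],[[0,0,-0.14],[0,0,0],0.5],[[0,0,-0.14],[0,0,0],0.5],[[0,0,-0.14],[0,0,0],0.5],[[0,0,-0.14],[0,0,0],0.5]]'
python3 -m crank '[[[0,0,-0.14],[0,0,0],0.5],[[0,0,-0.14],[0,0,0],0.5],[[0,0,-0.14],[0,0,0],0.5],[[0,0,-0.03],[0,0,0],0.5],[[0,0,0],[0.015,0.032,0],0.5],[[0,0,0],[0.018,0.040,0],0.5],[[0,0,0],[0.018,0.040,0],0.5],[[0,0,0],[0.018,0.040,0],0.5]]'
python3 -m crank '[[[0,0,0],[0.0176,0.036,0],0.5],[[0,0,0],[0,0,0],0.5],[[0,0,0],[0,0,0],0.5],[[0,0,0],[0,0,0],0.5]]'
python3 plan.py 500 405 3 90
```

```text
clock: 12.7
position: [584.6, 216.3, 137.3]
tcp_rot: [-0.693, -3.06, 0.004]
wrist_force: [0.3, 0.3, -1.7]
width: 54.2
grip_force: 32.4
clock: 13.5
position: [516.0, 369.6, 138.4]
tcp_rot: [-0.006, -3.14, 0.003]
wrist_force: [0.7, 0.3, -1.5]
width: 54.1
grip_force: 32.5
clock: 13.9
position: [499.6, 404.0, 138.9]
tcp_rot: [-0.004, -3.14, 0.003]
wrist_force: [-0.8, -0.2, -2.1]
width: 54.0
grip_force: 32.6
at [499.6 404.  138.9] rot [-4.00e-03 -3.14e+00  3.00e-03] q [ 0.68  0.49  0.06  1.15 -0.    0.68] t 13.9 w 54.0 g 32.6 F [-0.8 -0.2 -2.1]
turn [-0.0017 -0.0013 -0.0023] shift [-0.0004  0.001   0.1359] rows>= 3
```

```bash
python3 -m crank '[[[0,0,0],[0,0.001,0.03],0.5],[[0,0,0],[0,0,0.04],0.5],[[0,0,0],[0,0,0.03],0.5],[[0,0,0],[0,0,0.02],0.5],[[0,0,0],[0,0,0.01],0.5],[[0,0,0],[0,0,0.004],0.5],[[0,0,0],[0,0,0.003],0.5],[[0,0,0],[0,0,0],0.5]]'
python3 plan.py
python3 -m crank '[[[0,0,0],[0,0,0],0.8],[[0,0,0],[0,0,0],0.8],[[0,0,0],[0,0,0],0.8],[[0,0,0],[0,0,-0.03],0.8],[[0,0,0],[0,0,-0.04],0.8],[[0,0,0],[0,0,-0.05],0.8],[[0,0,0],[0,0,-0.04],0.8],[[0,0,0],[0,0,-0.03],0.8]]'
python3 plan.py 584.5 -62 150 0
```

```text
clock: 14.7
position: [500.8, 406.4, 3.8]
tcp_rot: [0.002, 3.14, 0.002]
wrist_force: [0.3, -0.6, -1.6]
width: 54.0
grip_force: 32.6
at [500.8 406.4   3.8] rot [2.00e-03 3.14e+00 2.00e-03] q [ 0.68  0.59 -0.14  0.84 -0.    0.68] t 14.7 w 54.0 g 32.6 F [ 0.3 -0.6 -1.6]
clock: 15.5
position: [500.7, 407.0, 196.9]
tcp_rot: [0.001, 3.138, 0.005]
wrist_force: [1.0, 0.7, -0.4]
width: 68.5
grip_force: 0.0
at [500.7 407.  196.9] rot [1.000e-03 3.138e+00 5.000e-03] q [ 0.68  0.47  0.18  1.28 -0.    0.68] t 15.5 w 68.5 g 0.0 F [ 1.   0.7 -0.4]
turn [5.2000e-03 5.0000e-04 1.5702e+00] shift [-0.469   0.0838  0.0469] rows>= 11
```

```bash
python3 - <<'E'
from h import *
W=np.load('top0.npz')['W']
for y in (-95,-80,-67,-55,-42):
    print(y,[int(np.nanpercentile(W[(abs(W[...,0]-x)<7)&(abs(W[...,1]-y)<7)][:,2],90)) for x in range(540,680,10)])
m=(abs(W[...,1]+62)<18)&(W[...,2]>24)&(abs(W[...,0]-584)<25);print(np.percentile(W[m],[5,50,95],axis=0).round(1))
W=np.load('scene0.npz')['W'];im=np.load('scene0.npz')['im']
hsv=cv2.cvtColor(im,cv2.COLOR_BGR2HSV)
m=((hsv[...,0]<8)|(hsv[...,0]>172))&(hsv[...,1]>150)&(abs(W[...,1]+62)<40)&(abs(W[...,0]-584)<40);print(m.sum(),np.percentile(W[m],[5,50,95],axis=0).round(1))
E
python3 -m crank '[[[0,0,0.147],[0,0,0],0.5],[[0,0,0.147],[0,0,0],0.5],[[0,0,0.147],[0,0,0],0.5],[[0,0,0.147],[0,0,0],0.5],[[0,0,0.147],[0,0,0],0.5],[[0,0,0.147],[0,0,0],0.5],[[0,0,0.147],[0,0,0],0.5],[[0,0,0.147],[0,0,0],0.5]]'
python3 -m crank '[[[0,0,0.147],[0,0,0],0.5],[[0,0,0.147],[0,0,0],0.5],[[0,0,0.1],[0,0,0],0.5],[[0,0,0],[-0.045,0.008,0],0.5],[[0,0,0],[-0.045,0.008,0],0.5],[[0,0,0],[-0.045,0.008,0],0.5],[[0,0,0],[-0.045,0.008,0],0.5],[[0,0,0],[-0.045,0.008,0],0.5]]'
python3 -m crank '[[[0,0,0],[-0.045,0.008,0],0.5],[[0,0,0],[-0.045,0.008,0],0.5],[[0,0,0],[-0.045,0.008,0],0.4],[[0,0,0],[-0.045,0.008,0],0.4],[[0,0,0],[-0.045,0.008,0],0.4],[[0,0,0],[-0.02,0.003,0],0.4],[[0,0,0],[0,0,0],0.4],[[0,0,0],[0,0,0],0.4]]'
python3 plan.py 584.5 -66 40 0
```

```text
-95 [15, 17, 16, 18, 19, 20, 20, 22, 24, 22, 23, 27, 29, 29]
-80 [16, 15, 14, 27, 40, 39, 23, 25, 25, 23, 27, 26, 28, 31]
-67 [15, 17, 13, 33, 39, 37, 19, 23, 23, 22, 25, 26, 26, 27]
-55 [9, 11, 13, 34, 40, 39, 21, 19, 20, 20, 23, 25, 25, 25]
-42 [12, 8, 9, 12, 38, 36, 18, 18, 21, 21, 23, 22, 19, 21]
[[576.4 -79.3  28.4]
 [584.3 -62.2  35.3]
 [592.8 -45.   41.8]]
63 [[577.5 -78.8  31.6]
 [582.4 -62.3  39. ]
 [590.6 -42.7  43.9]]
clock: 16.3
position: [499.9, 406.3, 193.3]
tcp_rot: [1.751, 2.608, 0.001]
wrist_force: [-0.3, 0.1, 0.9]
width: 42.8
grip_force: 0.0
clock: 17.1
position: [540.1, 179.6, 193.5]
tcp_rot: [2.22, 2.222, 0.002]
wrist_force: [0.4, 0.3, -0.2]
width: 42.5
grip_force: 0.0
clock: 17.9
position: [582.8, -63.9, 193.1]
tcp_rot: [-2.222, -2.22, -0.001]
wrist_force: [-0.5, -0.6, 0.0]
width: 34.0
grip_force: 0.0
at [582.8 -63.9 193.1] rot [-2.222e+00 -2.220e+00 -1.000e-03] q [-0.11  0.37  0.01  1.21  0.    1.46] t 17.9 w 34.0 g 0.0 F [-0.5 -0.6  0. ]
turn [ 0.0002 -0.0006 -0.0009] shift [-0.0021  0.0017  0.1531] rows>= 4
```

```bash
python3 -m crank '[[[0,0,0],[-0.002,0.002,0.03],0.4],[[0,0,0],[0,0,0.045],0.4],[[0,0,0],[0,0,0.045],0.4],[[0,0,0],[0,0,0.04],0.4],[[0,0,0],[0,0,0.02],0.4],[[0,0,0],[0,0,0.01],0.4],[[0,0,0],[0,0,0],0.4],[[0,0,0],[0,0,0],0.4]]' 80
python3 plan.py 584.5 -66 -12 0
```

```text
clock: 18.7
position: [586.1, -65.2, 4.2]
tcp_rot: [2.219, 2.222, 0.002]
wrist_force: [0.5, 0.3, 0.4]
width: 34.1
grip_force: 0.0
at [586.1 -65.2   4.2] rot [2.219e+00 2.222e+00 2.000e-03] q [-0.11  0.51 -0.29  0.77  0.    1.46] t 18.7 w 34.1 g 0.0 F [0.5 0.3 0.4]
turn [0.0021 0.0001 0.0011] shift [-0.0008 -0.0016  0.0162] rows>= 1
```

Run:
```python
from h import *
c=cap('wrist','w3.png')
P=wcloud(c);hsv=cv2.cvtColor(c['image'],cv2.COLOR_BGR2HSV)
m=((hsv[...,0]<8)|(hsv[...,0]>172))&(hsv[...,1]>170)&(abs(P[...,0])<50)&(abs(P[...,1])<50)
print(m.sum(),np.percentile(P[m],[5,50,95],axis=0).round(1))
```

```text
3261 [[-12.2  -7.6 -33.7]
 [  7.4   0.  -32. ]
 [ 24.2   7.5 -27.2]]
```

View pics/w3.png

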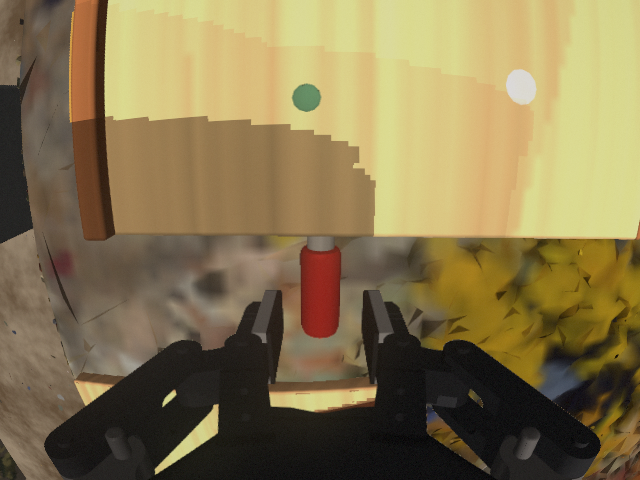

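```bash
python3 -m crank '[[[0,0,0],[0,0,0.008],0.4],[[0,0,0],[0,0,0.008],0.4],[[0,0,0],[0,0,0],0.4],[[0,0,0],[0,0,0],0.1],[[0,0,0],[0,0,0],0.1],[[0,0,0],[0,0,0],0.1],[[0,0,0],[0,0,0],0.1],[[0,0,0],[0,0,0],0.1]]' 80
python3 plan.py 584.5 -66 -12 0
python3 - <<'E'
import numpy as np
p=0
for t in np.arange(0.1,1.46,.1):
    a=t-.1; print(round(t,2), 'up',round(120*(np.sin(t)-np.sin(a)),1),'rear',round(120*(np.cos(a)-np.cos(t)),1))
E
```

```text
clock: 19.55
position: [585.0, -66.0, -13.0]
tcp_rot: [2.221, 2.221, 0.0]
wrist_force: [-0.6, 0.7, -0.3]
width: 15.4
grip_force: 78.2
at [585. -66. -13.] rot [2.221 2.221 0.   ] q [-0.11  0.53 -0.31  0.73 -0.    1.46] t 19.55 w 15.4 g 78.2 F [-0.6  0.7 -0.3]
turn [ 0.0003  0.0001 -0.0002] shift [-0.     -0.0005 -0.001 ] rows>= 1
0.1 up 12.0 rear 0.6
0.2 up 11.9 rear 1.8
0.3 up 11.6 rear 3.0
0.4 up 11.3 rear 4.1
0.5 up 10.8 rear 5.2
0.6 up 10.2 rear 6.3
0.7 up 9.5 rear 7.3
0.8 up 8.8 rear 8.2
0.9 up 7.9 rear 9.0
1.0 up 7.0 rear 9.8
1.1 up 6.0 rear 10.4
1.2 up 4.9 rear 10.9
1.3 up 3.8 rear 11.4
1.4 up 2.6 rear 11.7
```

```bash
python3 -m crank '[[[0,0,0],[0,0.0006,-0.012],0.1],[[0,0,0],[0,0.0018,-0.0119],0.1],[[0,0,0],[0,0.003,-0.0116],0.1],[[0,0,0],[0,0.0041,-0.0113],0.1],[[0,0,0],[0,0.0052,-0.0108],0.1],[[0,0,0],[0,0,0],0.1]]'
python3 plan.py
python3 - <<'E'
from h import *
c=cap('scene');i=c['image'][120:320,220:460]; cv2.imwrite('pics/c4.png',cv2.resize(i,(720,600)))
E
```

```text
clock: 20.15
position: [601.6, -65.9, 45.1]
tcp_rot: [2.22, 2.22, 0.003]
wrist_force: [3.6, -0.6, -3.3]
width: 14.6
grip_force: 79.5
at [601.6 -65.9  45.1] rot [2.22  2.22  0.003] q [-0.11  0.49 -0.2   0.88  0.    1.46] t 20.15 w 14.6 g 79.5 F [ 3.6 -0.6 -3.3]
```

View pics/c4.png

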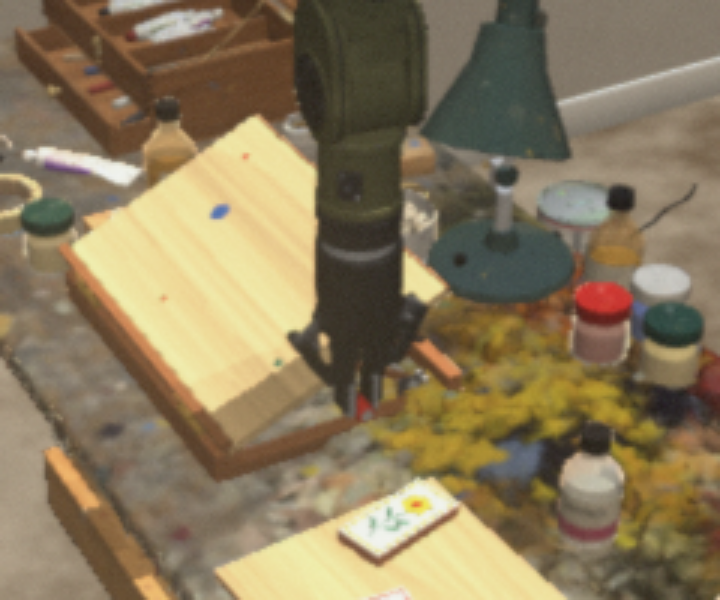

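```bash
python3 -m crank '[[[0,0,0],[0,0.0063,-0.0102],0.1],[[0,0,0],[0,0.0073,-0.0095],0.1],[[0,0,0],[0,0.0082,-0.0088],0.1],[[0,0,0],[0,0,0],0.1]]'
python3 -m crank '[[[0,0,0],[0,0.009,-0.0079],0.1],[[0,0,0],[0,0.0098,-0.007],0.1],[[0,0,0],[0,0,0],0.1]]'
python3 -m crank '[[[0,0,0],[0,0.0104,-0.006],0.1],[[0,0,0],[0,0.0109,-0.0049],0.1],[[0,0,0],[0,0,0],0.1]]'
```

```text
clock: 20.6
position: [620.9, -65.9, 72.0]
tcp_rot: [-2.22, -2.221, 0.002]
wrist_force: [3.5, -0.9, -7.5]
width: 14.3
grip_force: 78.9
clock: 20.9
position: [639.7, -66.7, 88.9]
tcp_rot: [2.222, 2.22, -0.002]
wrist_force: [-2.5, -16.1, 5.2]
width: 14.2
grip_force: 79.1
clock: 21.2
position: [662.5, -66.4, 105.6]
tcp_rot: [2.219, 2.217, 0.005]
wrist_force: [-8.5, 0.0, 20.0]
width: 9.0
grip_force: 24.7
```

```bash
python3 -m crank '[[[0,0,0],[0,0,0],0.1]]'
python3 - <<'E'
from h import *
c=cap('wrist','w5.png')
P=wcloud(c);hsv=cv2.cvtColor(c['image'],cv2.COLOR_BGR2HSV)
m=((hsv[...,0]<8)|(hsv[...,0]>172))&(hsv[...,1]>170)&(abs(P[...,0])<50)&(abs(P[...,1])<80)
print(m.sum(),np.percentile(P[m],[5,50,95],axis=0).round(1))
E
```

```text
clock: 21.3
position: [662.5, -66.4, 105.5]
tcp_rot: [2.218, 2.217, 0.006]
wrist_force: [-7.9, -0.7, 24.3]
width: 9.3
grip_force: 26.7
2637 [[-11.4  -6.2 -37.5]
 [ 12.3   0.9 -35.9]
 [ 25.1   7.5 -31.6]]
```

View pics/w5.png

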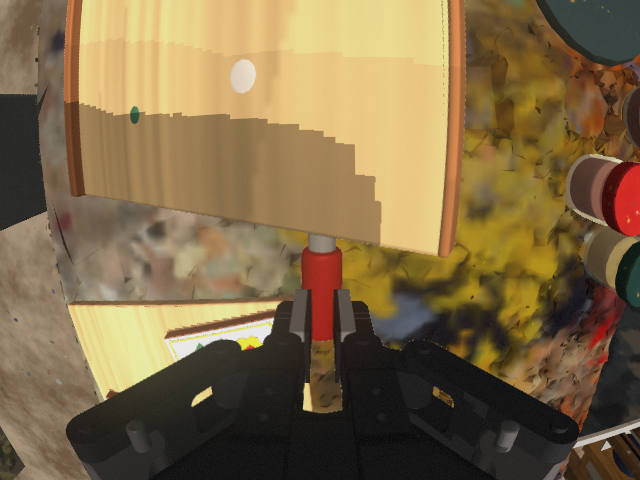

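```bash
python3 -m crank '[[[0,0,0],[0,0.008,0],0.1],[[0,0,0],[0,0.008,0],0.1],[[0,0,0],[0,0,0],0.1],[[0,0,0],[0,0,0],0.1]]' 80;  python3 - <<'E'
from h import *
W=cloud(cap('scene')); 
def tilt():
    m=(W[...,0]>520)&(W[...,0]<700)&(W[...,1]>0)&(W[...,1]<320)&(W[...,2]>55)&(W[...,2]<175)
    P=W[m]
    for _ in range(6):
        A=np.c_[P[:,:2],np.ones(len(P))];k=np.linalg.lstsq(A,P[:,2],rcond=None)[0];r=abs(A@k-P[:,2]);P=P[r<max(4,1.5*np.median(r))]
    print(len(P),k,np.arctan(k[0]))
tilt()
E
```

```text
clock: 21.75
position: [680.9, -66.7, 110.8]
tcp_rot: [2.213, 2.213, 0.014]
wrist_force: [-10.2, -0.9, 41.9]
width: 8.9
grip_force: 27.4
3524 [ 5.46645031e-01  4.42883681e-03 -2.11434137e+02] 0.5002637706141752
```

```bash
python3 -m crank '[[[0,0,0],[0,0.004,-0.008],0.1],[[0,0,0],[0,0.006,-0.003],0.1],[[0,0,0],[0,0,0],0.1],[[0,0,0],[0,0,0],0.1]]';  python3 plan.py
```

```text
clock: 22.2
position: [689.6, -66.3, 114.5]
tcp_rot: [2.217, 2.217, 0.007]
wrist_force: [-1.2, -1.1, 14.2]
width: 8.5
grip_force: 7.0
at [689.6 -66.3 114.5] rot [2.217 2.217 0.007] q [-0.1   0.58  0.16  1.14 -0.    1.48] t 22.2 w 8.5 g 7.0 F [-1.2 -1.1 14.2]
```

```bash
python3 -m crank '[[[0,0,0],[0,0,0],0.4],[[0,0,0],[0,0,-0.01],0.4],[[0,0,0],[0,0,-0.03],0.4],[[0,0,0],[0,0,-0.04],0.4],[[0,0,0],[0,0,-0.04],0.4],[[0,0,0],[-0.03,0,-0.03],0.4],[[0,0,0],[-0.03,0,0],0.4],[[0,0,0],[-0.03,0,0],1]]';  python3 - <<'E'
from h import *
c=cap('scene','s6.png');W=cloud(c)
m=(W[...,0]>520)&(W[...,0]<700)&(W[...,1]>0)&(W[...,1]<320)&(W[...,2]>55)&(W[...,2]<175)
P=W[m]
for _ in range(6):
    A=np.c_[P[:,:2],np.ones(len(P))];k=np.linalg.lstsq(A,P[:,2],rcond=None)[0];r=abs(A@k-P[:,2]);P=P[r<max(4,1.5*np.median(r))]
print(len(P),k,np.arctan(k[0]))
c=cap('top','t6.png');W=cloud(c);np.savez('t6.npz',W=W,im=c['image'])
h=cv2.cvtColor(c['image'],cv2.COLOR_BGR2HSV)
m=((h[...,0]<8)|(h[...,0]>172))&(h[...,1]>150)&(abs(W[...,1]+62)<45)&(W[...,0]>560)&(W[...,0]<760)&(W[...,2]<190)
print('grip',m.sum(),np.percentile(W[m],[5,50,95],axis=0).round(1) if m.sum() else '')
m=(W[...,0]>505)&(W[...,0]<700)&(W[...,1]>-25)&(W[...,1]<335)&(W[...,2]>55)&(W[...,2]<175)
P=W[m]
for _ in range(6):
    A=np.c_[P[:,:2],np.ones(len(P))];k=np.linalg.lstsq(A,P[:,2],rcond=None)[0];r=abs(A@k-P[:,2]);P=P[r<max(4,1.5*np.median(r))]
print('top plane',len(P),k,np.arctan(k[0]))
m=(W[...,0]>400)&(W[...,0]<700)&(W[...,1]<-110)&(W[...,1]>-480)&(W[...,2]>30)&(W[...,2]<55)
blobs(W,m,'tiles')
m=(W[...,0]>440)&(W[...,0]<620)&(W[...,1]>352)&(W[...,1]<465)&(W[...,2]>15)
blobs(W,m,'objs')
E
```

```text
clock: 23.0
position: [688.0, -156.4, 262.1]
tcp_rot: [2.218, 2.221, 0.003]
wrist_force: [0.4, -0.3, -0.3]
width: 47.3
grip_force: 0.0
3567 [ 5.40990949e-01  3.43052715e-03 -2.08679641e+02] 0.4959001714185185
grip 104 [[675.  -79.6 139.2]
 [681.8 -62.1 147. ]
 [689.7 -46.7 153.2]]
top plane 8240 [ 5.52984850e-01 -3.68300993e-03 -2.17741634e+02] 0.5051319538082388
tiles [490. 219.] 157 c [ 663.8 -467.1] sz [84.6 27.6] ang 21.3 z 39.5 54.6
tiles [368. 239.] 39 c [ 615.3 -135.6] sz [15.2 30.8] ang 72.6 z 35.7 43.6
objs [166. 262.] 472 c [569.9 400.3] sz [75.5 43.1] ang 88.6 z 29.5 41.7
objs [163. 289.] 472 c [500.7 408.2] sz [68.1 56.1] ang 48.9 z 68.8 78.9
```

Run:
```python
import cv2
a=cv2.imread('pics/s6.png')[100:340,200:460];b=cv2.imread('pics/t6.png')[170:320,120:500]
cv2.imwrite('pics/c6.png',cv2.resize(b,(760,300)).copy())
import numpy as np
A=cv2.resize(a,(325,300)); cv2.imwrite('pics/c6.png',np.vstack([cv2.resize(b,(760,300)),np.hstack([A,np.zeros((300,435,3),np.uint8)])]))
```

```text
(no output)
```

View pics/c6.png

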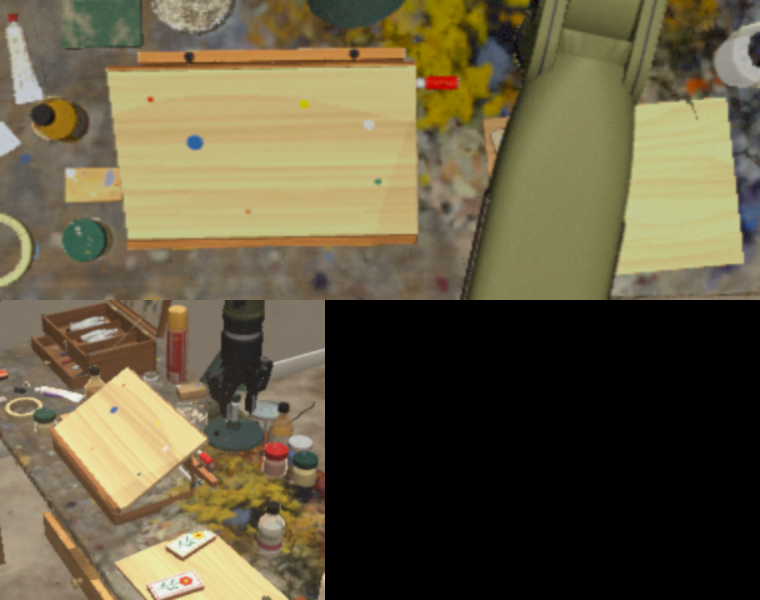

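Run:
```python
from h import *
def fit(W,flat):
    m=(W[...,0]>505)&(W[...,0]<690)&(W[...,1]>-25)&(W[...,1]<335)&(W[...,2]>45)&(W[...,2]<175)
    P=W[m]
    for _ in range(8):
        A=np.c_[P[:,:2],np.ones(len(P))];k=np.linalg.lstsq(A,P[:,2],rcond=None)[0];r=abs(A@k-P[:,2]);P=P[r<max(3,2*np.median(r))]
    print(len(P),k,np.arctan(k[0]), 'z at 500,600,680', [round(float(k@[x,160,1]),1) for x in(500,600,680)])
fit(np.load('top0.npz')['W'],1);fit(np.load('scene0.npz')['W'],1)
for n in('top','scene'):
    c=cap(n);W=cloud(c);fit(W,0)
    h=cv2.cvtColor(c['image'],cv2.COLOR_BGR2HSV)
    m=((h[...,0]<8)|(h[...,0]>172))&(h[...,1]>150)&(abs(W[...,1]+62)<45)&(W[...,0]>640)&(W[...,0]<740)&(W[...,2]<190)
    print(n,'grip',m.sum(),np.percentile(W[m],[5,50,95],axis=0).round(1).tolist())
    # board rear top edge
    m=(abs(W[...,1]-160)<100)&(W[...,2]>120)&(W[...,2]<200)&(W[...,0]<760); print(np.percentile(W[m],[99],axis=0).round(1))
```

```text
4904 [8.00007117e-04 1.02555574e-03 5.08920347e+01] 0.000800006945888741 z at 500,600,680 [51.5, 51.5, 51.6]
2547 [1.69507328e-03 2.29428174e-03 5.50481266e+01] 0.0016950716612659262 z at 500,600,680 [56.3, 56.4, 56.6]
6197 [ 5.52912268e-01 -3.63994108e-03 -2.17613826e+02] 0.5050763676269623 z at 500,600,680 [58.3, 113.6, 157.8]
top grip 103 [[675.0, -79.4, 140.6], [681.7, -62.1, 147.4], [690.0, -44.8, 153.8]]
[[709.4 257.5 174.3]]
3900 [ 5.55039314e-01 -1.86113123e-03 -2.16001422e+02] 0.5067039313787641 z at 500,600,680 [61.2, 116.7, 161.1]
scene grip 67 [[675.3, -78.4, 143.8], [679.8, -63.4, 150.5], [689.5, -44.7, 154.6]]
[[707.4 257.8 177.3]]
```

```bash
python3 -m crank '[[[0,0,0],[0.03,-0.03,0],0],[[0,0,0],[0.03,-0.03,0],0],[[0,0,0],[0.028,0,0],0],[[0,0,0],[0,0,0],0],[[0,0,0],[0,0,0],0],[[0,0,0],[0,0,0],0],[[0,0,0],[0,0,0],0]]' 40; python3 plan.py 630 -68 94 0
```

```text
clock: 23.9
position: [627.9, -68.4, 259.7]
tcp_rot: [2.222, 2.221, -0.0]
wrist_force: [-0.1, 0.0, 0.0]
width: 0.2
grip_force: 0.0
at [627.9 -68.4 259.7] rot [ 2.222  2.221 -0.   ] q [-0.11  0.44  0.29  1.42 -0.    1.46] t 23.9 w 0.2 g 0.0 F [-0.1  0.   0. ]
turn [ 0.0001  0.0001 -0.0007] shift [0.0004 0.0021 0.1657] rows>= 4
```

```bash
python3 -m crank '[[[0,0,0],[0,0,0.04],0],[[0,0,0],[0,0,0.045],0],[[0,0,0],[0,0,0.045],0],[[0,0,0],[0,0,0.036],0],[[0,0,0],[0,0,0],0],[[0,0,0],[0,0.01,0],0],[[0,0,0],[0,0.01,0],0],[[0,0,0],[0,0,0],0]]'
python3 -m crank '[[[0,0,0],[0,0.005,0],0],[[0,0,0],[0,0,0],0]]'
python3 -m crank '[[[0,0,0],[0,0.005,0],0],[[0,0,0],[0,0,0],0]]'
python3 -m crank '[[[0,0,0],[0,0.005,0],0],[[0,0,0],[0,0,0],0]]'
python3 - <<'E'
from h import *
cap('wrist','w7.png')
E
```

```text
clock: 24.7
position: [652.1, -68.3, 96.7]
tcp_rot: [2.218, 2.217, 0.007]
wrist_force: [-0.9, -0.6, 1.2]
width: -0.2
grip_force: 0.0
clock: 24.9
position: [654.1, -67.9, 95.0]
tcp_rot: [2.22, 2.22, 0.003]
wrist_force: [0.4, -0.1, 0.6]
width: -0.1
grip_force: 0.0
clock: 25.1
position: [658.2, -67.8, 94.0]
tcp_rot: [2.221, 2.221, 0.001]
wrist_force: [-0.0, 0.5, -0.0]
width: 0.3
grip_force: 0.0
clock: 25.3
position: [662.9, -67.8, 93.8]
tcp_rot: [2.221, 2.221, 0.0]
wrist_force: [-0.9, 0.6, 0.2]
width: -0.1
grip_force: 0.0
```

View pics/w7.png

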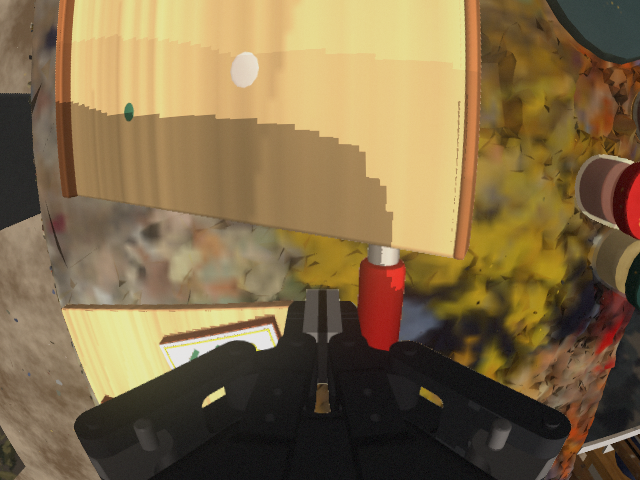

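```bash
for i in 1; do python3 -m crank '[[[0,0,0],[0,0.005,0],0],[[0,0,0],[0,0,0],0]]'; python3 -m crank '[[[0,0,0],[0,0.004,0],0],[[0,0,0],[0,0,0],0]]'; python3 -m crank '[[[0,0,0],[0,0.004,0],0],[[0,0,0],[0,0,0],0]]'; done | grep -E 'pos|force: \['
```

```text
position: [668.0, -67.9, 93.8]
wrist_force: [-0.1, 0.1, -0.3]
position: [672.1, -67.9, 93.8]
wrist_force: [-0.1, 0.7, 0.5]
position: [675.1, -67.9, 93.6]
wrist_force: [-2.6, 0.1, 0.8]
```

```bash
for i in 1; do python3 -m crank '[[[0,0,0],[0,0.004,0],0],[[0,0,0],[0,0,0],0]]'; python3 -m crank '[[[0,0,0],[0,0.003,0],0],[[0,0,0],[0,0,0],0]]'; done | grep -E 'pos|force: \['
python3 - <<'E'
from h import *
c=cap('top');W=cloud(c)
m=(W[...,0]>505)&(W[...,0]<690)&(W[...,1]>120)&(W[...,1]<335)&(W[...,2]>45)&(W[...,2]<175)
P=W[m]
for _ in range(8):
    A=np.c_[P[:,:2],np.ones(len(P))];k=np.linalg.lstsq(A,P[:,2],rcond=None)[0];r=abs(A@k-P[:,2]);P=P[r<max(3,2*np.median(r))]
print(len(P),np.arctan(k[0]))
E
```

```text
position: [675.1, -67.9, 93.5]
wrist_force: [-10.5, 0.1, 7.0]
position: [675.2, -67.9, 93.5]
wrist_force: [-16.6, -0.2, 10.3]
3683 0.482961142008271
```

```bash
python3 -m crank '[[[0,0,0],[0,-0.02,0],0],[[0,0,0],[0,-0.02,0],0],[[0,0,0],[0,0,-0.04],0],[[0,0,0],[0,0,-0.05],0],[[0,0,0],[0,0,-0.05],0],[[0,0,0],[-0.03,-0.03,-0.03],0.5],[[0,0,0],[-0.03,-0.03,0],0.8],[[0,0,0],[0,0,0],1]]'
python3 - <<'E'
from h import *
for n in ('top','scene'):
    c=cap(n);W=cloud(c)
    if n=='top': np.savez('t8.npz',W=W,im=c['image'])
    for lo in(-25,120):
        m=(W[...,0]>505)&(W[...,0]<690)&(W[...,1]>lo)&(W[...,1]<335)&(W[...,2]>45)&(W[...,2]<175)
        P=W[m]
        for _ in range(8):
            A=np.c_[P[:,:2],np.ones(len(P))];k=np.linalg.lstsq(A,P[:,2],rcond=None)[0];r=abs(A@k-P[:,2]);P=P[r<max(3,2*np.median(r))]
        print(n,lo,len(P),k,np.arctan(k[0]))
    h=cv2.cvtColor(c['image'],cv2.COLOR_BGR2HSV)
    m=((h[...,0]<8)|(h[...,0]>172))&(h[...,1]>150)&(abs(W[...,1]+62)<45)&(W[...,0]>640)&(W[...,0]<740)&(W[...,2]<190)
    print(n,'grip',m.sum(),np.percentile(W[m],[5,50,95],axis=0).round(1).tolist())
W=np.load('t8.npz')['W'];im=np.load('t8.npz')['im']
# front profile for ledge
for x in range(480,530,4):
    m=(abs(W[...,0]-x)<2)&(abs(W[...,1]-160)<150);print(x,np.nanmedian(W[m][:,2]).round(1),end=' ')
m=(W[...,0]>400)&(W[...,0]<700)&(W[...,1]<-120)&(W[...,1]>-450)&(W[...,2]>31)&(W[...,2]<50)
blobs(W,m,'tiles')
E
python3 plan.py 489.8 -266 150 0
```

```text
clock: 27.2
position: [581.8, -129.7, 265.0]
tcp_rot: [2.224, 2.215, 0.0]
wrist_force: [0.8, 0.4, -0.5]
width: 43.0
grip_force: 0.0
top -25 6212 [ 5.22919360e-01 -3.01254539e-03 -2.03372015e+02] 0.48181453003836755
top 120 3684 [ 5.23520025e-01 -3.91457012e-03 -2.03519938e+02] 0.48228609875701317
top grip 104 [[689.6, -80.0, 142.0], [697.1, -63.7, 147.3], [704.9, -47.1, 153.3]]
scene -25 3804 [ 5.23641846e-01 -1.13723763e-03 -2.00736019e+02] 0.4823817095262865
scene 120 2083 [ 5.22951852e-01 -2.46257472e-03 -2.00023256e+02] 0.4818400450988508
scene grip 69 [[689.9, -78.2, 142.9], [694.3, -63.9, 151.5], [703.2, -42.0, 156.5]]
480 6.9 484 58.3 488 60.3 492 60.9 496 56.9 500 58.0 504 59.9 508 62.0 512 64.4 516 66.0 520 67.6 524 70.1 528 72.6 tiles [424. 296.] 61 c [ 468.6 -282.2] sz [11.8 56.3] ang 84.1 z 36.5 46.3
at [ 583.9 -127.3  263.2] rot [2.222e+00 2.219e+00 2.000e-03] q [-0.22  0.37  0.2   1.39  0.    1.36] t 27.3 w 58.0 g 0.0 F [ 0.7 -0.3  0.3]
turn [ 0.0019 -0.0001 -0.0016] shift [-0.1387 -0.0941  0.1132] rows>= 5
```

```bash
python3 -m crank '[[[0,0,0],[-0.034,-0.023,0.02],1],[[0,0,0],[-0.035,-0.024,0.02],1],[[0,0,0],[-0.035,-0.024,0.02],1],[[0,0,0],[-0.034,-0.023,0.02],1],[[0,0,-0.147],[0,0,0],1],[[0,0,-0.147],[0,0,0],1],[[0,0,-0.147],[0,0,0],1],[[0,0,-0.147],[0,0,0],1]]' 22
python3 -m crank '[[[0,0,-0.147],[0,0,0],1],[[0,0,-0.147],[0,0,0],1],[[0,0,-0.147],[0,0,0],1],[[0,0,-0.147],[0,0,0],1],[[0,0,-0.147],[0,0,0],1],[[0,0,-0.147],[0,0,0],1],[[0,0,0],[0,0,0],1],[[0,0,0],[0,0,0],1]]' 22
cat > tiles.py <<'E'
from h import *
o=sensors.get_obs();c=cap('wrist');P=wcloud(c);R=Rn.from_rotvec(o['tcp_rot'])
W=R.apply(P.reshape(-1,3)).reshape(P.shape)+o['position']
m=(W[...,0]>420)&(W[...,0]<680)&(W[...,1]<-115)&(W[...,1]>-470)&(W[...,2]>31)&(W[...,2]<41)
m=cv2.morphologyEx(m.astype(np.uint8),cv2.MORPH_OPEN,np.ones((3,3)))
blobs(W,m,'tile',400)
m=(W[...,0]>420)&(W[...,0]<680)&(W[...,1]<-115)&(W[...,1]>-470)&(W[...,2]>15)&(W[...,2]<29); print('ware z',np.median(W[m][:,2]))
E
python3 tiles.py; python3 plan.py 489.8 -266 100 85.3
```

```text
clock: 28.1
position: [490.8, -264.2, 181.7]
tcp_rot: [-1.472, -2.775, -0.001]
wrist_force: [0.7, -0.2, -0.1]
width: 84.8
grip_force: 0.0
clock: 28.9
position: [490.4, -264.3, 182.1]
tcp_rot: [-0.161, -3.137, -0.001]
wrist_force: [0.4, 0.8, -0.1]
width: 85.2
grip_force: 0.0
tile [323. 209.] 5952 c [ 491.  -263.6] sz [50.3 99.4] ang 84.7 z 35.6 38.0
tile [425. 282.] 3386 c [ 584.2 -166.1] sz [99.8 51. ] ang 14.6 z 35.4 38.0
ware z 23.223617433908117
at [ 490.3 -264.4  182.2] rot [-1.610e-01 -3.137e+00 -1.000e-03] q [-0.49  0.32 -0.09  1.16  0.   -0.39] t 28.95 w 85.3 g 0.0 F [-0.5 -0.4  0.1]
turn [ 0.0003 -0.0003 -0.0205] shift [ 0.0003 -0.0017  0.0822] rows>= 2
```

```bash
python3 -m crank '[[[0,0,-0.01],[0,0.001,0.04],0.8],[[0,0,0],[0,0,0.05],0.8],[[0,0,0],[0,0,0.05],0.8],[[0,0,0],[0,0,0.03],0.8],[[0,0,0],[0,0,0.015],0.8],[[0,0,0],[0,0,0.008],0.8],[[0,0,0],[0,0,0],0.8],[[0,0,0],[0,0,0],0.8]]' 22
python3 plan.py 491 -263.6 -11 84.7
```

```text
clock: 29.75
position: [490.7, -264.2, -9.5]
tcp_rot: [0.143, 3.137, -0.001]
wrist_force: [0.4, 0.7, 0.2]
width: 68.0
grip_force: 0.0
at [ 490.7 -264.2   -9.5] rot [ 1.430e-01  3.137e+00 -1.000e-03] q [-0.49  0.48 -0.39  0.7   0.   -0.4 ] t 29.75 w 68.0 g 0.0 F [0.4 0.7 0.2]
turn [-0.0006  0.0015  0.0012] shift [-0.0003  0.0006  0.0015] rows>= 1
```

```bash
python3 -m crank '[[[0,0,0],[0,0,0],0.7],[[0,0,0],[0,0,0],0.64],[[0,0,0],[0,0,0],0.6],[[0,0,0],[0,0,0],0.55],[[0,0,0],[0,0,0],0.5],[[0,0,0],[0,0,0],0.5],[[0,0,0],[0,0,0],0.5]]' 22
python3 -m crank '[[[0,0,0],[0,0,-0.01],0.5],[[0,0,0],[0,0,-0.03],0.5],[[0,0,0],[0,0,-0.05],0.5],[[0,0,0],[0,0,-0.05],0.5],[[0,0,0],[0,0,-0.05],0.5],[[0,0,0],[0,0,-0.03],0.5],[[0,0,0],[0,0,0],0.5],[[0,0,0],[0,0,0],0.5]]'
python3 plan.py
```

```text
clock: 30.45
position: [490.3, -263.9, -9.4]
tcp_rot: [0.143, 3.137, -0.001]
wrist_force: [-0.0, 1.2, 6.5]
width: 49.4
grip_force: 23.0
clock: 31.25
position: [489.8, -263.8, 210.1]
tcp_rot: [0.143, 3.137, -0.001]
wrist_force: [0.3, 0.8, -2.4]
width: 49.4
grip_force: 23.9
at [ 489.8 -263.8  210.1] rot [ 1.430e-01  3.137e+00 -1.000e-03] q [-0.49  0.31 -0.04  1.23 -0.   -0.4 ] t 31.25 w 49.4 g 23.9 F [ 0.3  0.8 -2.4]
```

```bash
cat > pl2.py <<'E'
import sys
from plan import *
# pl2.py x y z : slope pose (closing axis along y, tool z along -normal)
R=target(90)*Rn.from_rotvec([0,-0.482,0])
a=[float(v) for v in sys.argv[1:]]
print('at',p.round(1),'q',o['joints'].round(2),'t',o['clock'],'w',round(o['width'],1),'g',round(o['grip_force'],1),'F',o['wrist_force'].round(1))
t=(R0.inv()*R).as_rotvec(); s=R.inv().apply(np.array(a)-p)
print('turn',t.round(4),'shift(post-turn axes)',(s/1000).round(4),'pre-turn axes',(R0.inv().apply(np.array(a)-p)/1000).round(4))
E
python3 plan.py 515 210 205 90
python3 -m crank '[[[0,0,-0.04],[0,0.03,0],0.5],[[0,0,-0.05],[-0.003,0.045,0],0.5],[[0,0,0],[-0.003,0.048,0],0.5],[[0,0,0],[-0.003,0.048,0],0.5],[[0,0,0],[-0.003,0.048,0],0.5],[[0,0,0],[-0.003,0.048,0],0.5],[[0,0,0],[-0.003,0.048,0],0.5],[[0,0,0],[-0.003,0.048,0],0.5]]'
python3 plan.py 515 210 205 90
```

```text
at [ 489.8 -263.8  210.1] rot [ 1.430e-01  3.137e+00 -1.000e-03] q [-0.49  0.31 -0.04  1.23 -0.   -0.4 ] t 31.25 w 49.4 g 23.9 F [ 0.3  0.8 -2.4]
turn [-0.0006  0.0009 -0.0909] shift [-0.0252  0.4738  0.0051] rows>= 10
clock: 32.05
position: [513.9, 100.5, 207.2]
tcp_rot: [-0.001, -3.137, 0.002]
wrist_force: [1.1, -0.5, -1.5]
width: 49.3
grip_force: 23.9
at [513.9 100.5 207.2] rot [-1.000e-03 -3.137e+00  2.000e-03] q [ 0.19  0.26 -0.11  1.2  -0.    0.19] t 32.05 w 49.3 g 23.9 F [ 1.1 -0.5 -1.5]
turn [-0.0011 -0.0047 -0.0008] shift [-0.0011  0.1095  0.0022] rows>= 3
```

```bash
python3 -m crank '[[[0,0,0],[0,0.04,0],0.5],[[0,0,0],[0,0.037,0],0.5],[[0,0,0],[0,0.02,0],0.5],[[0,-0.12,0],[0,0,0],0.5],[[0,-0.12,0],[0,0,0],0.5],[[0,-0.12,0],[0,0,0],0.5],[[0,-0.122,0],[0,0,0],0.5],[[0,0,0],[0,0,0],0.5]]'
python3 -m crank '[[[0,0,0],[0,0,0],0.5],[[0,0,0],[0,0,0],0.5]]'
python3 pl2.py 522 210 124; python3 pl2.py 559 210 53.3
```

```text
clock: 32.85
position: [504.2, 191.0, 199.1]
tcp_rot: [-0.006, 2.677, -0.012]
wrist_force: [-0.8, -0.7, -2.5]
width: 49.5
grip_force: 23.9
clock: 33.05
position: [517.7, 196.6, 210.5]
tcp_rot: [0.002, 2.659, 0.001]
wrist_force: [0.2, 0.3, 0.1]
width: 49.3
grip_force: 23.9
at [517.7 196.6 210.5] q [ 0.51 -0.01 -0.56  0.59 -0.23  0.46] t 33.05 w 49.3 g 23.9 F [0.2 0.3 0.1]
turn [ 0.0001  0.0002 -0.0013] shift(post-turn axes) [0.0362 0.0134 0.0786] pre-turn axes [0.0363 0.0133 0.0786]
at [517.7 196.6 210.5] q [ 0.51 -0.01 -0.56  0.59 -0.23  0.46] t 33.05 w 49.3 g 23.9 F [0.2 0.3 0.1]
turn [ 0.0001  0.0002 -0.0013] shift(post-turn axes) [0.0362 0.0134 0.1584] pre-turn axes [0.0363 0.0133 0.1584]
```

```bash
python3 -m crank '[[[0,0,0],[0.018,0.007,0.03],0.5],[[0,0,0],[0.018,0.006,0.03],0.5],[[0,0,0],[0,0,0.018],0.5],[[0,0,0],[0,0,0.03],0.5],[[0,0,0],[0,0,0.02],0.5],[[0,0,0],[0,0,0],0.5],[[0,0,0],[0,0,0],0.5],[[0,0,0],[0,0,0],0.5]]'
python3 pl2.py 559 210 53.3
python3 - <<'E'
from h import *
o=sensors.get_obs();c=cap('wrist','w9.png');P=wcloud(c);W=Rn.from_rotvec(o['tcp_rot']).apply(P.reshape(-1,3)).reshape(P.shape)+o['position']
# board face plane and tile bottom edge in tool coords
m=(W[...,0]>515)&(W[...,0]<650)&(((W[...,1]>255)&(W[...,1]<320))|((W[...,1]>60)&(W[...,1]<160)))&(P[...,2]>-40)
print('face tool z',np.percentile(P[m][:,2],[5,50,95]).round(1))
m=(abs(P[...,1])<18)&(abs(P[...,0])<80)&(P[...,2]>-60)&(P[...,2]<-20)
T=P[m];print('tile/others x,z',len(T))
for x in range(-70,90,4):
    k=abs(T[:,0]-x)<2
    if k.sum(): print(x,T[k][:,2].mean().round(1),end=' ')
E
```

```text
clock: 33.85
position: [545.1, 209.6, 81.1]
tcp_rot: [0.002, 2.658, 0.001]
wrist_force: [-0.3, -0.2, -1.2]
width: 49.0
grip_force: 23.9
at [545.1 209.6  81.1] q [ 0.5   0.18 -0.74  0.22 -0.23  0.46] t 33.85 w 49.0 g 23.9 F [-0.3 -0.2 -1.2]
turn [ 0.0004  0.0018 -0.0016] shift(post-turn axes) [0.0006 0.0004 0.0311] pre-turn axes [0.0006 0.0004 0.0311]
face tool z [-0.4  0.8  2. ]
tile/others x,z 19141
-50 -44.4 -46 -44.5 -42 -44.5 -38 -44.5 -34 -44.6 -30 -44.7 -26 -44.7 -22 -44.8 -18 -44.8 -14 -44.7 -10 -44.6 -6 -44.6 -2 -44.6 2 -44.7 6 -44.7 10 -44.6 14 -44.6 18 -44.7 22 -44.7 26 -44.7 30 -44.7 34 -44.6 38 -44.6 42 -44.6 46 -44.7 50 -41.8
```

View pics/w9.png

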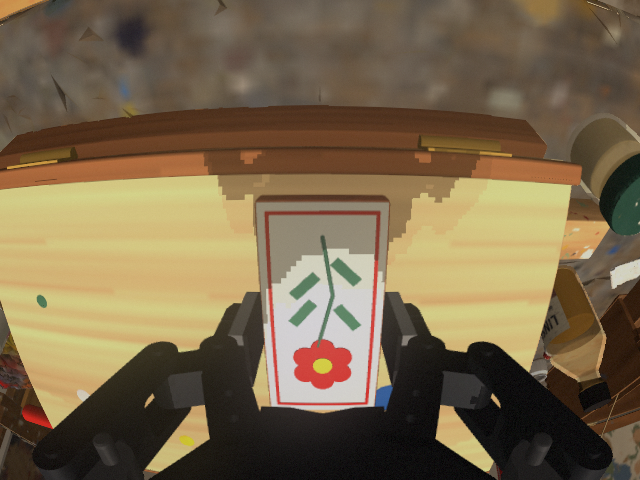

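Run:
```python
from h import *
c=cap('wrist');P=wcloud(c)
for lo,hi in((-90,-45),(45,90)):
    print(lo,[(x,np.median(P[(abs(P[...,0]-x)<1.5)&(P[...,1]>lo)&(P[...,1]<hi)&(P[...,2]>-15)][:,2]).round(1)) for x in range(40,75,2)])
```

```text
-90 [(40, np.float64(0.6)), (42, np.float64(0.6)), (44, np.float64(0.7)), (46, np.float64(0.7)), (48, np.float64(0.6)), (50, np.float64(0.6)), (52, np.float64(0.6)), (54, np.float64(-6.4)), (56, np.float64(-7.2)), (58, np.float64(-7.4)), (60, np.float64(-7.4)), (62, np.float64(-7.4)), (64, np.float64(-7.2)), (66, np.float64(2.9)), (68, np.float64(14.9)), (70, np.float64(13.8)), (72, np.float64(13.0)), (74, np.float64(13.5))]
45 [(40, np.float64(1.3)), (42, np.float64(1.3)), (44, np.float64(1.3)), (46, np.float64(1.3)), (48, np.float64(1.3)), (50, np.float64(1.3)), (52, np.float64(1.1)), (54, np.float64(-6.3)), (56, np.float64(-6.7)), (58, np.float64(-6.7)), (60, np.float64(-6.7)), (62, np.float64(-6.8)), (64, np.float64(-6.2)), (66, np.float64(-4.1)), (68, np.float64(8.0)), (70, np.float64(8.7)), (72, np.float64(10.9)), (74, np.float64(14.9))]
```

```bash
python3 -m crank '[[[0,0,0],[0,0,0.015],0.5],[[0,0,0],[0,0,0.01],0.5],[[0,0,0],[0,0,0.005],0.5],[[0,0,0],[0,0,0.002],0.5],[[0,0,0],[0,0,0],0.5],[[0,0,0],[0,0,0],0.5]]'
python3 -m crank '[[[0,0,0],[0,0,0],0.62],[[0,0,0],[0,0,0],0.7],[[0,0,0],[0,0,0],0.75],[[0,0,0],[0,0,0],0.75],[[0,0,0],[0,0,-0.02],0.75],[[0,0,0],[0,0,-0.03],0.75],[[0,0,0],[0,0,-0.04],0.75],[[0,0,0],[0,0,-0.04],0.75]]'
cat > ledge.py <<'E'
from h import *
# tiles on the slope, in the ledge frame
a=0.482;B=np.array([[np.cos(a),0,np.sin(a)],[0,1,0],[-np.sin(a),0,np.cos(a)]])
import sys
n=sys.argv[1]
o=sensors.get_obs();c=cap(n,sys.argv[2])
if n=='wrist': P=wcloud(c);W=Rn.from_rotvec(o['tcp_rot']).apply(P.reshape(-1,3)).reshape(P.shape)+o['position']
else: W=cloud(c)
L=(W-np.array([497.5,160,56.5]))@B.T
m=(L[...,0]>5)&(L[...,0]<160)&(abs(L[...,1])<180)&(L[...,2]>7)&(L[...,2]<20)
blobs(L,cv2.morphologyEx(m.astype(np.uint8),cv2.MORPH_OPEN,np.ones((3,3))),n,200)
E
python3 -m crank '[[[0,0,0],[0,0,0],0.75],[[0,0,0],[0,0,0],0.75]]'
python3 ledge.py wrist w10.png; python3 ledge.py scene s10.png;python3 plan.py 584.2 -166.1 205 104.6
```

```text
clock: 34.55
position: [558.4, 208.9, 51.5]
tcp_rot: [0.001, 2.659, -0.0]
wrist_force: [-0.0, 0.3, -1.3]
width: 49.5
grip_force: 23.9
clock: 35.35
position: [497.0, 208.5, 167.1]
tcp_rot: [0.001, 2.661, -0.001]
wrist_force: [0.4, 0.7, -0.6]
width: 63.3
grip_force: 0.0
clock: 35.55
position: [498.6, 209.6, 167.9]
tcp_rot: [0.001, 2.657, 0.002]
wrist_force: [-0.2, -0.7, -0.8]
width: 63.8
grip_force: 0.0
wrist [321. 226.] 8172 c [52.9 49.2] sz [95.2 50.9] ang 0.2 z 11.1 13.7
scene [274. 211.] 357 c [55.7 49.8] sz [101.1  57.2] ang 1.6 z 14.6 20.0
at [497.6 208.6 165.4] rot [ 1.000e-03  2.661e+00 -1.000e-03] q [ 0.56  0.01 -0.67  0.48 -0.25  0.51] t 35.65 w 64.0 g 0.0 F [-0.6  0.8 -1. ]
turn [-0.0622  0.478  -0.2505] shift [ 0.0106 -0.3844 -0.0396] rows>= 8
```

```bash
python3 -m crank '[[[0,0,0],[0,0,-0.04],0.9],[[0,0.12,0],[0,0,0],1],[[0,0.12,0],[0,0,0],1],[[0,0.12,0],[0,0,0],1],[[0,0.122,0],[0,0,0],1],[[0,0,-0.127],[0,0,0],1],[[0,0,-0.127],[0,0,0],1],[[0,0,0],[0,0,0],1]]' 22
python3 -m crank '[[[0,0,0],[0,0,0],1],[[0,0,0],[0,0,0],1]]'
python3 plan.py 576 -166.1 185 104.6
```

```text
clock: 36.45
position: [479.5, 208.3, 199.3]
tcp_rot: [0.394, -3.113, 0.002]
wrist_force: [-0.2, -0.6, -0.4]
width: 85.1
grip_force: 0.0
clock: 36.65
position: [479.1, 208.7, 201.2]
tcp_rot: [0.394, -3.116, 0.001]
wrist_force: [-0.2, -0.3, 1.1]
width: 85.4
grip_force: 0.0
at [479.1 208.7 201.2] rot [ 3.940e-01 -3.116e+00  1.000e-03] q [ 0.41  0.26 -0.13  1.18 -0.    0.16] t 36.65 w 85.4 g 0.0 F [-0.2 -0.3  1.1]
turn [-0.0002 -0.0012 -0.0034] shift [ 0.0007 -0.3872  0.0162] rows>= 8
```

```bash
python3 -m crank '[[[0,0,0],[0,-0.048,0.002],1],[[0,0,0],[0,-0.049,0.002],1],[[0,0,0],[0,-0.049,0.002],1],[[0,0,0],[0,-0.049,0.002],1],[[0,0,0],[0,-0.049,0.002],1],[[0,0,0],[0,-0.049,0.002],1],[[0,0,0],[0,-0.049,0.002],1],[[0,0,0],[0,-0.045,0.002],1]]' 22
python3 -m crank '[[[0,0,0],[0,0,0],1],[[0,0,0],[0,0,0],1]]'
python3 tiles.py; python3 plan.py 584.2 -166.1 -10 104.6
```

```text
clock: 37.45
position: [576.6, -167.8, 186.0]
tcp_rot: [-0.394, 3.116, -0.001]
wrist_force: [0.2, -0.2, 0.7]
width: 85.5
grip_force: 0.0
clock: 37.65
position: [576.1, -166.4, 185.5]
tcp_rot: [0.392, -3.117, -0.001]
wrist_force: [0.5, 0.3, 0.5]
width: 85.6
grip_force: 0.0
tile [320. 217.] 5806 c [ 585.  -165.9] sz [99.7 50.2] ang 14.6 z 35.6 38.5
ware z 23.27115155075063
at [ 575.9 -165.3  185.7] rot [ 3.950e-01 -3.116e+00 -1.000e-03] q [-0.28  0.39  0.03  1.21  0.   -0.53] t 37.7 w 85.5 g 0.0 F [0.3 0.6 0.8]
turn [ 0.0009 -0.0004 -0.0027] shift [-0.0078 -0.0029  0.1957] rows>= 4
```

```bash
python3 -m crank '[[[0,0,0],[-0.0085,-0.0029,0.04],0.8],[[0,0,0],[0,0,0.05],0.8],[[0,0,0],[0,0,0.05],0.8],[[0,0,0],[0,0,0.03],0.8],[[0,0,0],[0,0,0.015],0.8],[[0,0,0],[0,0,0.0105],0.8],[[0,0,0],[0,0,0],0.8],[[0,0,0],[0,0,0],0.8]]' 22
python3 plan.py 585 -165.9 -9.5 104.6
```

```text
clock: 38.5
position: [586.2, -165.7, -8.6]
tcp_rot: [-0.398, 3.115, -0.001]
wrist_force: [0.2, -0.1, -0.1]
width: 68.1
grip_force: 0.0
at [ 586.2 -165.7   -8.6] rot [-3.980e-01  3.115e+00 -1.000e-03] q [-0.28  0.55 -0.25  0.77  0.   -0.53] t 38.5 w 68.1 g 0.0 F [ 0.2 -0.1 -0.1]
turn [-0.0007  0.0014 -0.0005] shift [0.0012 0.0002 0.0009] rows>= 1
```

```bash
python3 -m crank '[[[0,0,0],[0,0,0],0.7],[[0,0,0],[0,0,0],0.64],[[0,0,0],[0,0,0],0.6],[[0,0,0],[0,0,0],0.55],[[0,0,0],[0,0,0],0.5],[[0,0,0],[0,0,0],0.5],[[0,0,0],[0,0,0],0.5]]' 22
python3 -m crank '[[[0,0,0],[0,0,-0.01],0.5],[[0,0,0],[0,0,-0.03],0.5],[[0,0,0],[0,0,-0.05],0.5],[[0,0,0],[0,0,-0.05],0.5],[[0,0,0],[0,0,-0.05],0.5],[[0,0,0],[0,0,-0.03],0.5],[[0,0,0],[0,0,0],0.5],[[0,0,0],[0,0,0],0.5]]'
python3 plan.py 515 100 215 90
```

```text
clock: 39.2
position: [586.1, -166.5, -8.6]
tcp_rot: [-0.396, 3.115, -0.0]
wrist_force: [-0.8, 1.3, 5.9]
width: 49.0
grip_force: 23.3
clock: 40.0
position: [585.6, -166.6, 210.9]
tcp_rot: [-0.396, 3.115, -0.001]
wrist_force: [-0.6, -0.9, -2.5]
width: 49.1
grip_force: 23.5
at [ 585.6 -166.6  210.9] rot [-3.960e-01  3.115e+00 -1.000e-03] q [-0.28  0.4   0.11  1.28 -0.   -0.53] t 40.0 w 49.1 g 23.5 F [-0.6 -0.9 -2.5]
turn [-0.0007  0.0011  0.253 ] shift [ 0.0706  0.2666 -0.0041] rows>= 6
```

```bash
python3 -m crank '[[[0,0,0.127],[0,0,0],0.5],[[0,0,0.126],[0,0,0],0.5],[[0,0,0],[0.01,0.037,0],0.5],[[0,0,0],[0.012,0.046,0],0.5],[[0,0,0],[0.012,0.046,0],0.5],[[0,0,0],[0.012,0.046,0],0.5],[[0,0,0],[0.012,0.046,0],0.5],[[0,0,0],[0.0126,0.0456,0],0.5]]'
python3 -m crank '[[[0,0,0],[0,0,0],0.5],[[0,-0.12,0],[0,0,0],0.5],[[0,-0.12,0],[0,0,0],0.5],[[0,-0.12,0],[0,0,0],0.5],[[0,-0.122,0],[0,0,0],0.5],[[0,0,0],[0,0,0],0.5],[[0,0,0],[0,0,0],0.5]]'
python3 pl2.py 544.5 100 81.1
```

```text
clock: 40.8
position: [512.3, 101.4, 207.8]
tcp_rot: [-0.0, -3.137, 0.002]
wrist_force: [0.8, 0.8, -0.7]
width: 49.0
grip_force: 23.5
clock: 41.5
position: [511.3, 99.0, 207.1]
tcp_rot: [-0.001, 2.666, -0.003]
wrist_force: [0.1, 1.4, -0.5]
width: 49.2
grip_force: 23.6
at [511.3  99.  207.1] q [ 0.28 -0.09 -0.65  0.56 -0.13  0.25] t 41.5 w 49.2 g 23.6 F [ 0.1  1.4 -0.5]
turn [-0.0016 -0.0067  0.0011] shift(post-turn axes) [0.029 0.001 0.127] pre-turn axes [0.0281 0.0012 0.1272]
```

```bash
python3 -m crank '[[[0,-0.003,0],[0.01,0.001,0.03],0.5],[[0,0,0],[0.0185,0,0.045],0.5],[[0,0,0],[0,0,0.035],0.5],[[0,0,0],[0,0,0.017],0.5],[[0,0,0],[0,0,0],0.5],[[0,0,0],[0,0,0],0.5],[[0,0,0],[0,0,0],0.5]]'
python3 pl2.py 544.5 100 81.1
python3 - <<'E'
from h import *
c=cap('wrist');P=wcloud(c)
for lo,hi in((-90,-45),(40,70)):
    print(lo,[(x,float(np.median(P[(abs(P[...,0]-x)<1.5)&(P[...,1]>lo)&(P[...,1]<hi)&(P[...,2]>-15)][:,2]).round(1))) for x in range(44,60,2)])
m=(abs(P[...,1])<18)&(P[...,2]>-60)&(P[...,2]<-20)&(abs(P[...,0])<70); print(np.median(P[m][:,2]),P[m][:,0].max())
E
```

```text
clock: 42.2
position: [550.5, 101.5, 86.3]
tcp_rot: [0.0, 2.654, 0.001]
wrist_force: [0.3, 0.4, -0.1]
width: 49.0
grip_force: 23.6
at [550.5 101.5  86.3] q [ 0.26  0.11 -0.82  0.16 -0.12  0.23] t 42.2 w 49.0 g 23.6 F [ 0.3  0.4 -0.1]
turn [ 0.0004  0.0051 -0.0004] shift(post-turn axes) [ 0.0077 -0.0015  0.0018] pre-turn axes [ 0.0077 -0.0015  0.0018]
-90 [(44, 2.0), (46, 2.0), (48, 2.0), (50, 2.0), (52, 2.0), (54, 2.0), (56, 1.9), (58, 1.8)]
40 [(44, 2.5), (46, 2.5), (48, 2.5), (50, 2.5), (52, 2.5), (54, 2.5), (56, 2.5), (58, 2.5)]
-43.875346490985294 51.418068082238925
```

```bash
python3 -m crank '[[[0,0.004,0],[0.0075,-0.0015,0],0.5],[[0,0,0],[0,0,0.015],0.5],[[0,0,0],[0,0,0.01],0.5],[[0,0,0],[0,0,0],0.5],[[0,0,0],[0,0,0],0.5]]'
python3 pl2.py 559 100 53.3
python3 - <<'E'
from h import *
c=cap('wrist');P=wcloud(c)
for lo,hi in((-90,-45),(40,70)):
    print(lo,[(x,float(np.median(P[(abs(P[...,0]-x)<1.5)&(P[...,1]>lo)&(P[...,1]<hi)&(P[...,2]>-45)][:,2]).round(1))) for x in range(44,60,2)])
E
```

```text
clock: 42.75
position: [553.3, 99.7, 59.0]
tcp_rot: [-0.0, 2.661, -0.0]
wrist_force: [-0.2, -0.3, -0.2]
width: 49.0
grip_force: 23.6
at [553.3  99.7  59. ] q [ 0.25  0.16 -0.85  0.09 -0.11  0.22] t 42.75 w 49.0 g 23.6 F [-0.2 -0.3 -0.2]
turn [ 0.     -0.0015  0.0003] shift(post-turn axes) [-0.0024  0.0003  0.0077] pre-turn axes [-0.0024  0.0003  0.0077]
-90 [(44, -23.1), (46, -23.1), (48, -23.1), (50, -23.2), (52, -29.9), (54, -31.0), (56, -31.1), (58, -31.2)]
40 [(44, -22.7), (46, -22.7), (48, -22.7), (50, -22.8), (52, -30.2), (54, -30.6), (56, -30.6), (58, -30.6)]
```

```bash
python3 -m crank '[[[0,0,0],[-0.0025,0,0.004],0.5],[[0,0,0],[0,0,0.003],0.5],[[0,0,0],[0,0,0.001],0.5],[[0,0,0],[0,0,0],0.5],[[0,0,0],[0,0,0],0.5]]'
python3 -m crank '[[[0,0,0],[0,0,0],0.62],[[0,0,0],[0,0,0],0.7],[[0,0,0],[0,0,0],0.75],[[0,0,0],[0,0,0],0.75],[[0,0,0],[0,0,-0.02],0.75],[[0,0,0],[0,0,-0.03],0.75],[[0,0,0],[0,0,-0.04],0.75],[[0,0,0],[0,0,-0.04],0.75]]'
python3 -m crank '[[[0,0,0],[0,0,-0.04],0.75],[[0,0,0],[0,0,-0.04],0.75],[[0,0,0],[0,0,0],0.75],[[0,0,0],[0,0,0],0.75],[[0,0,0],[0,0,0],0.75]]'
python3 ledge.py wrist w11.png; python3 ledge.py scene s11.png
```

```text
clock: 43.3
position: [559.4, 99.7, 53.0]
tcp_rot: [-0.0, 2.661, -0.0]
wrist_force: [-0.6, 0.7, -1.3]
width: 49.1
grip_force: 23.6
clock: 44.1
position: [498.2, 99.5, 169.1]
tcp_rot: [-0.0, 2.662, -0.0]
wrist_force: [0.7, 0.5, -0.7]
width: 64.0
grip_force: 0.0
clock: 44.6
position: [461.8, 99.5, 238.1]
tcp_rot: [-0.0, 2.662, -0.001]
wrist_force: [-0.3, -0.3, 0.1]
width: 64.4
grip_force: 0.0
wrist [322. 206.] 5196 c [ 52.9 -60.3] sz [95.8 50.4] ang 0.2 z 11.6 14.4
wrist [433. 206.] 4582 c [52.6 48.8] sz [50.8 95.1] ang 89.8 z 11.1 14.4
scene [274. 211.] 384 c [54.5 49. ] sz [61.8 99.2] ang 87.6 z 14.4 19.9
scene [290. 229.] 413 c [ 55.  -57.6] sz [61.3 99. ] ang 88.9 z 14.7 20.0
```

View pics/s11.png

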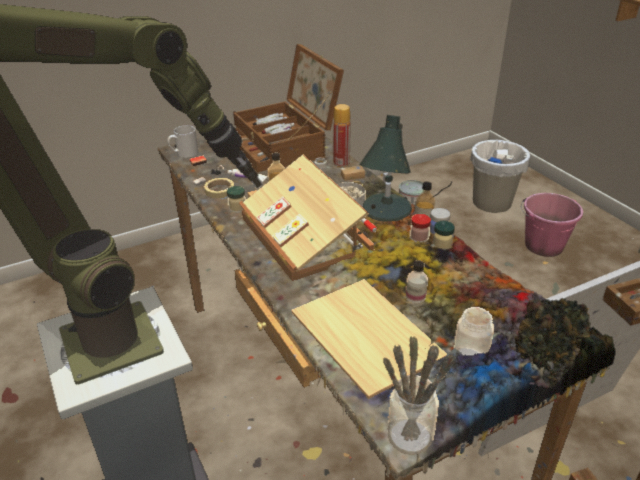

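```bash
python3 -c "
from cell import bot
print(bot.sign_off())"
```

```text
the job is handed in; nothing more can be done
None
```

I handed the job in at about 45 s; the verdict was not returned. By the last camera checks, the block and jar stand off the board with the jar upright, the prop leg is against its stop with the board tilted at about 0.48 rad, and both tiles present (red and yellow) lie face up on the slope against the ledge, gripped at about 24 N.

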